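# Clear up the dye bench

### The arm

A 7-joint arm with a two-finger parallel gripper is mounted at the origin on the work surface. World frame = base frame: x ahead of the robot, y to its left, z up, the work surface at z = 0. Lengths are in m, angles in rad, forces in N, time in s.
With the tool pointing down it reaches from about 0.4 to 0.9 m from the base axis. Payload 5.5 kg.
Tool frame: the origin (TCP) lies between the finger pads; the fingertips stand 25 mm ahead of it and the grasp point (between the pads) lies 6 mm ahead of it; z points along the fingers, y is the line along which they close (so a half turn about z gives the same grasp; the last joint's range is limited). The gripper opens to 85 mm and grips with 20 to 120 N. Pads are 22 mm wide; open, the fingers measure 114 mm over their backs; the gripper's body (76 mm by 85 mm) begins 54 mm behind the grasp point. The pads swing forward as they close: fully open they stand 13 mm farther back than shut.
Start: joints at [1.484, 0.501, -0.427, 1.55, 0.221, 1.138, -0.21], TCP at [0.223, -0.611, 0.256] pointing down, gripper open.
Joint ranges: [-2.88, 2.88], [-0.31, 2.03], [-1.54, 1.56], [0.2, 2.42], [-1.41, 4.55], [0.19, 2.02], [-2.57, 2.57]. Speed limits (rad/s): [2.57, 2.57, 3.14, 3.14, 3.14, 3.14, 3.14].

### API

Orientations are given as a 3x3 rotation matrix whose columns are the frame's x, y, z axes.
In Python, from bench import manip gives the robot as it stands.
- The arm moves only by the tool apply_moves, never from a script. Its argument "targets" is a list of rows, each an object with "xyz": the shift along the tool's x, y, z in cm, a list of three; "delta_rot": the turn, a rotation vector about the tool's x, y, z in rad, a list of three; "gripper": the finger opening in cm, from 0 to 8.54. A call has 1 to 8 rows; each row shifts and turns the commanded pose from where the row before left it, along the tool's axes as they then stand; what a row does not reach is not made up. A row lasts 1/8 s, in which the tool goes at most 62.5 mm and 10.7 degrees, less where a joint would pass 70% of its speed; a pose out of reach is approached as far as the arm can. A call is refused whole if a number of a shift passes 6.25 or a number of a turn 0.188, either way. A call with a gripper value outside its range is refused whole. The fingers move at their own pace and stop on an object; "squeeze" is the grip in N (left out, the last holds). Time passes only in rows, so rows that do not move let the fingers close. It gives the time, the measured TCP pose, the force, the opening and the grip force at its end, in the units of the state.
- manip.get_state(): the state, without advancing time (a new reading comes with each control period).
- manip.capture(name): name is "side" or "top" or "wrist"; returns the picture (384x512x3 uint8, blue, green, red); there is no depth.
- manip.get_calibration(name): a dict with "mtx" (3x3 intrinsics, pixels), "rvec" (rotation vector, rad) and "tvec" (3), from world to camera coordinates, as OpenCV has them; the wrist camera has in their place "hand_eye" (4x4, takes a point from camera to tool coordinates, whose origin is the TCP and whose axes are the flange's). Camera axes: x right, y down, z forward; pixel columns grow to the right and rows downward; lengths in m; the calibration is good to about 2 mm. A picture is of the moment at which its call begins: read the wrist's pose just before it. get_calibration takes no time and is no camera call.
- manip.finish_job(): hands the job in; it is judged then, once.
The state is a dict: "clock": time; "q": joint angles; "qd": joint speeds; "joint_efforts": joint torques, N m; "ee_pos": TCP position; "eef_rot": TCP orientation; "wrist_force": force on the tool from outside, world axes, zero at the start; "torque": the same for the moment, N m; "width": finger opening in m; "grip_force": force on a finger pad.
Only numpy, scipy, OpenCV 4.12 (cv2) and the standard library are available. Lean on these libraries where they do the work, as an engineer would, in place of code of your own. Each camera call takes 0.05 s, during which the arm holds its last target. There are 200 camera calls.

### The job

Clear up after dyeing: load the three dye jars upright, one by one, into the gravity feeder through its funnel so that they will come out at the bottom light to dark (yellow first, then red, then blue on top). Lay the wooden printing block flat, handle up, in the dark wooden tray and the flat brush, the same way up as it lies now, flat in the green tray. Leave the lilac cup standing where it is.

Things in the scene. Friction and masses are not known exactly. Their poses are not given: they have to be found in the camera images.
- yellow_jar: squat round dye jar with a yellow screw cap and yellow body, 40 mm in diameter, 46 mm high overall, straight-sided, about 80 g. Origin at the centre of its underside, z up. Stands upright at the start.
- red_jar: squat round dye jar with a red screw cap and red body, 40 mm in diameter, 46 mm high overall, straight-sided, about 80 g. Origin at the centre of its underside, z up. Stands upright at the start.
- blue_jar: squat round dye jar with a blue screw cap and blue body, 40 mm in diameter, 46 mm high overall, straight-sided, about 80 g. Origin at the centre of its underside, z up. Stands upright at the start.
- print_block: wooden hand printing block, about 120 g: pale base 60 mm (x) by 45 mm (y) and 18 mm thick, with a darker solid grip ridge on top, 50 mm (x) by 22 mm (y), from 18 to 46 mm above the underside. Origin at the centre of the underside, z up, ridge along x.
- brush: flat dye brush lying along its x, about 60 g, 110 mm long: wooden handle 20 mm wide, 12 mm thick from x = -55 to +9 mm, steel ferrule 36 mm wide, 12 mm thick to +25 mm, stiff black bristles 34 mm wide, 10 mm thick to +55 mm. Origin on its underside at mid-length, z up; it balances near x = 0. Grip it across the handle near x = -8 mm.
- feeder: fixed gravity feeder: black base 90 mm square, 5 mm thick; clear upright shaft, 46 mm square inside; black square funnel on top, widening from 46 mm at 100 mm height to 70 mm at its rim at 115 mm. Jars let go in the funnel fall and stack (undersides at 5, 51, 97 mm height; the top one sticks out): that is how it works. Gate at its foot (-x side) stays closed. Origin: centre of underside, z up.
- block_tray: dark wooden open tray, fixed to the table, for the printing block: 120 mm along its x, 190 mm along its y (the long way), walls 18 mm high and 4 mm thick, floor 4 mm above the table. Origin at the centre of its underside.
- brush_tray: green enamelled open tray, fixed to the table, for the brush: 120 mm along its x, 190 mm along its y (the long way), walls 18 mm high and 4 mm thick, floor 4 mm above the table. Origin at the centre of its underside.
- cup: small lilac ceramic cup, a bystander, 48 mm across and 55 mm high, open at the top. Origin at the centre of its underside.
Not all that is in view belongs to the job. What is shaped like the yellow_jar but turquoise is not meant.

How it is judged:
At the end, for the whole second after the job is handed in: Jars in the feeder, yellow lowest, then red, then blue: upright within 15 deg, within 10 mm of its axis, 8 mm of their resting heights. Block flat in the wooden tray, brush flat in the green one (6 deg, within 4 mm of the floor). All at rest; cup upright (9 deg), moved under 40 mm (x of yellow_jar in the frame of feeder between -0.01 and 0.01 m and y of yellow_jar in the frame of feeder between -0.01 and 0.01 m and z of yellow_jar in the frame of feeder between -0.003 and 0.013 m and angle between each of yellow_jar, red_jar, blue_jar's own z axis and vertical below 0.26 rad and linear speed of each of yellow_jar, red_jar, blue_jar, print_block, brush below 0.02 m/s and angular speed of each of yellow_jar, red_jar, blue_jar, print_block, brush below 0.2 rad/s and x of red_jar in the frame of feeder between -0.01 and 0.01 m and y of red_jar in the frame of feeder between -0.01 and 0.01 m and z of red_jar in the frame of feeder between 0.043 and 0.059 m and x of blue_jar in the frame of feeder between -0.01 and 0.01 m and y of blue_jar in the frame of feeder between -0.01 and 0.01 m and z of blue_jar in the frame of feeder between 0.089 and 0.105 m and x of print_block in the frame of block_tray between -0.052 and 0.052 m and y of print_block in the frame of block_tray between -0.088 and 0.088 m and z of print_block in the frame of block_tray between -0.002 and 0.008 m and angle between each of print_block, brush's own z axis and vertical below 0.1 rad and x of brush in the frame of brush_tray between -0.052 and 0.052 m and y of brush in the frame of brush_tray between -0.088 and 0.088 m and z of brush in the frame of brush_tray between -0.002 and 0.008 m and angle between cup's own z axis and vertical below 0.15 rad and distance of cup from where it was at the start of the episode below 0.04 m); the robot touches nothing.
It fails at once if the lilac cup is knocked over (tilted by more than 40 degrees) (angle between cup's own z axis and vertical above 0.7 rad).
It also fails if it takes over 120 s, if anything falls off the work surface, if the arm or the gripper's body presses on something with over 40 N, if the wrist force passes 120 N, or if a joint passes its speed limit or range.

## Working session

There is one attempt and no reset: what is moved stays moved. The work goes in short steps, Python scripts to look and compute and a tool call to move; the robot and the scene stay as the last step left them, time stands still between calls to the robot, and variables do not carry over. Pictures are saved under pics/ and viewed, at most 14 in all, crops included, and the job is handed in when it is done.

Besides the shell and the picture viewer there is one more tool, called after "Emit:" as name(argument=value, ...), one argument or row to a line, values as JSON. apply_moves: Moves the arm, as the interface text tells. Its arguments: {"type":"object","properties":{"targets":{"type":"array"},"squeeze":{"type":"number"}},"required":["targets"]}

```bash
ls; mkdir -p pics
python3 - <<'E'
from bench import manip
import cv2,numpy as np
for n in("top","side"):
    im=manip.capture(n); cv2.imwrite(f"pics/{n}0.png",im)
    c=manip.get_calibration(n); R=cv2.Rodrigues(np.array(c["rvec"]))[0]
    print(n,np.array(c["mtx"]).round(1).tolist(),(-R.T@np.array(c["tvec"]).ravel()).round(3),R.round(2).tolist())
s=manip.get_state(); print(s["clock"],s["ee_pos"],np.round(s["eef_rot"],3).tolist(),s["width"])
print(manip.get_calibration("wrist"))
E
```

```text
pics
top [[370.8, 0.0, 253.5], [0.0, 370.8, 194.5], [0.0, 0.0, 1.0]] [0.487 0.015 0.832] [[0.0, -1.0, 0.01], [-1.0, -0.01, -0.09], [0.09, -0.01, -1.0]]
side [[449.4, 0.0, 250.0], [0.0, 449.4, 198.9], [0.0, 0.0, 1.0]] [ 0.483 -0.893  0.691] [[1.0, -0.09, -0.02], [-0.07, -0.58, -0.81], [0.06, 0.81, -0.58]]
0.1 [ 0.22249447 -0.61009546  0.2553499 ] [[0.939, 0.343, -0.001], [0.343, -0.939, 0.002], [0.0, -0.002, -1.0]] 0.08536522628161293
{'mtx': array([[291.55837297,   0.        , 255.7440173 ],
       [  0.        , 291.55837297, 198.44108146],
       [  0.        ,   0.        ,   1.        ]]), 'hand_eye': array([[ 7.57985144e-04, -9.60189439e-01, -2.79348646e-01,
         7.05926884e-02],
       [ 9.99999702e-01,  7.67888404e-04,  7.39813206e-05,
         6.98482496e-06],
       [ 1.43472503e-04, -2.79348619e-01,  9.60189736e-01,
        -1.17186038e-01],
       [ 0.00000000e+00,  0.00000000e+00,  0.00000000e+00,
         1.00000000e+00]])}
```

View pics/top0.png

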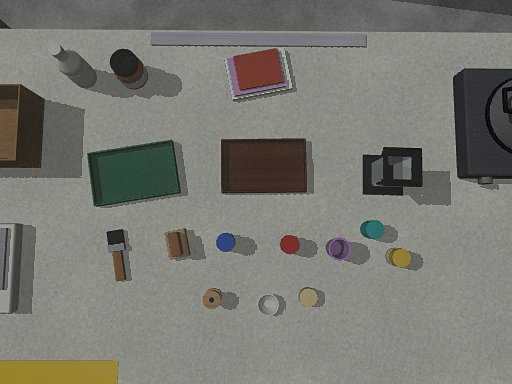

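View pics/side0.png

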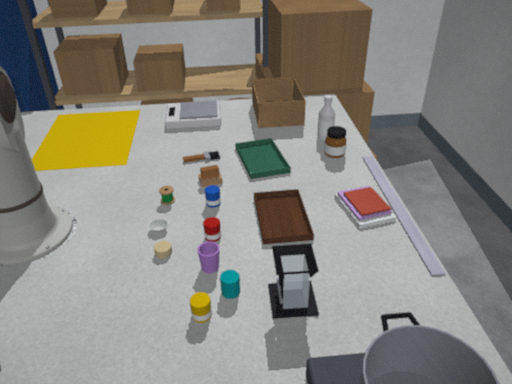

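The top view (up = +x, left = +y) shows the yellow jar at (401,258), turquoise (373,229), cup (339,249), red (290,244), blue (226,242), block (177,244) and brush (117,255). The trays are at (264,166) and (135,173), and the feeder funnel is at about (402,167). The side view agrees, and everything stands as described.

```bash
cat > h.py <<'E'
from bench import manip
import cv2,numpy as np
def cal(n,s=None):
    c=manip.get_calibration(n); K=np.array(c["mtx"])
    if n=="wrist":
        H=np.array(c["hand_eye"]); R=np.array(s["eef_rot"]); M=R@H[:3,:3]; C=R@H[:3,3]+s["ee_pos"]; return K,M,C
    R=cv2.Rodrigues(np.array(c["rvec"]))[0]; return K,R.T,-R.T@np.array(c["tvec"]).ravel()
def cast(n,px,z,s=None):
    K,M,C=cal(n,s); px=np.atleast_2d(np.array(px,float))
    d=(M@np.linalg.inv(K)@np.c_[px,np.ones(len(px))].T).T
    return C+d*((z-C[2])/d[:,2])[:,None]
def tri(a,pa,b,pb):
    A=[];B=[]
    for n,p in((a,pa),(b,pb)):
        K,M,C=cal(n); d=M@np.linalg.inv(K)@np.r_[p,1]; d/=np.linalg.norm(d); P=np.eye(3)-np.outer(d,d); A.append(P);B.append(P@C)
    return np.linalg.solve(sum(A),sum(B))
HSV=dict(yellow=((22,120,80),(32,255,255)),red=((0,150,80),(6,255,255)),blue=((110,120,60),(125,255,255)),turq=((85,120,50),(98,255,255)),lilac=((130,60,60),(150,255,255)),green=((65,70,25),(85,255,255)),brown=((3,90,20),(14,255,110)),orange=((9,90,60),(20,255,255)))
def blobs(im,c,amin=60):
    m=cv2.inRange(cv2.cvtColor(im,cv2.COLOR_BGR2HSV),*HSV[c])
    cs=[k for k in cv2.findContours(m,cv2.RETR_EXTERNAL,cv2.CHAIN_APPROX_NONE)[0] if cv2.contourArea(k)>amin]
    return sorted(cs,key=cv2.contourArea,reverse=True)
E
python3 - <<'E'
from h import *
t=cv2.imread("pics/top0.png")
for c in HSV:
    for k in blobs(t,c)[:4]:
        (u,v),r=cv2.minEnclosingCircle(k); h=cv2.boundingRect(k)
        print(c,(round(u),round(v)),round(r,1),h,"w(z.03)",cast("top",(u,v),.03)[0].round(3), cv2.minAreaRect(k)[1:] if c in("orange","green","brown") else "")
# feeder: funnel rim outer corners & base guess
g=cv2.cvtColor(t,cv2.COLOR_BGR2GRAY)
cv2.imwrite("pics/z0.png",np.hstack([cv2.resize(t[135:205,350:435],None,fx=5,fy=5,interpolation=2),cv2.resize(t[215:285,95:165],None,fx=5,fy=5,interpolation=2)]))
E
```

```text
yellow (58, 372) 59.5 (0, 361, 118, 23) w(z.03) [0.186 0.412 0.03 ] 
yellow (399, 257) 11.1 (389, 249, 22, 18) w(z.03) [ 0.424 -0.304  0.03 ] 
red (289, 244) 9.5 (281, 235, 18, 19) w(z.03) [ 0.451 -0.067  0.03 ] 
red (257, 65) 24.2 (234, 49, 44, 32) w(z.03) [0.85  0.004 0.03 ] 
blue (225, 242) 9.3 (216, 233, 19, 19) w(z.03) [0.455 0.07  0.03 ] 
turq (372, 230) 11.9 (360, 220, 24, 19) w(z.03) [ 0.483 -0.246  0.03 ] 
lilac (338, 248) 12.5 (326, 238, 25, 23) w(z.03) [ 0.442 -0.173  0.03 ] 
green (132, 172) 50.4 (87, 140, 92, 66) w(z.03) [0.604 0.273 0.03 ] ((53.957794189453125, 87.78241729736328), 80.96051788330078)
brown (264, 166) 48.5 (222, 141, 85, 52) w(z.03) [ 0.619 -0.013  0.03 ] ((50.00929641723633, 84.12326049804688), 89.157470703125)
brown (118, 266) 14.6 (113, 251, 13, 30) w(z.03) [0.404 0.296 0.03 ] ((28.80055809020996, 9.302042961120605), 79.69515228271484)
brown (174, 244) 12.2 (167, 232, 14, 25) w(z.03) [0.45  0.179 0.03 ] ((23.337820053100586, 9.609689712524414), 78.69007110595703)
orange (266, 166) 42.8 (229, 143, 75, 47) w(z.03) [ 0.621 -0.018  0.03 ] ((46.0, 74.0), 90.0)
orange (10, 122) 39.2 (0, 84, 20, 77) w(z.03) [0.715 0.546 0.03 ] ((76.0, 19.0), 90.0)
orange (177, 244) 16.1 (165, 229, 20, 30) w(z.03) [0.451 0.173 0.03 ] ((27.101146697998047, 19.94572639465332), 79.69515228271484)
orange (213, 298) 10.3 (203, 288, 19, 21) w(z.03) [0.337 0.095 0.03 ] ((16.91835594177246, 20.523906707763672), 33.6900634765625)
```

View pics/z0.png

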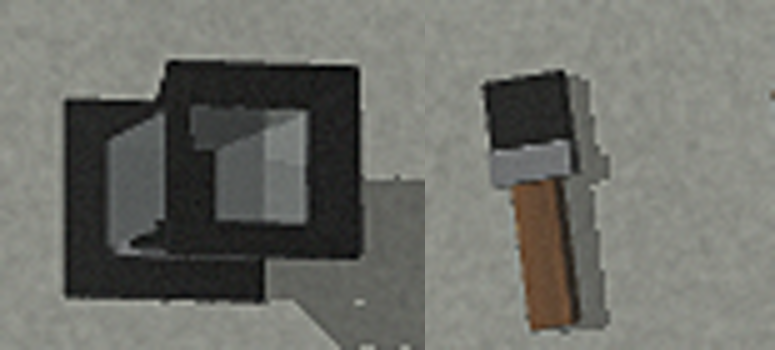

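The crop shows the funnel rim outline at u 383–422, v 147–187 and the base at u 363–403, v 155–195. The brush bristles point up in the image (+x), with the handle running from about (107,171)/5 to (120,325)/5 in the crop.

Run:
```python
from h import *
t=cv2.imread("pics/top0.png"); s=cv2.imread("pics/side0.png")
P=lambda n,px,z:print(n,cast("top",px,z)[0].round(4)[:2])
P("rim",(402.5,167.1),.115);P("base",(383,175),.005)
print("rim size",np.ptp(cast("top",[(383,147.4),(422,186.8)],.115),axis=0))
for c,p in dict(yellow=(401.4,258.3),red=(289.9,244.3),blue=(225.3,242.3),turq=(374.5,229.7)).items(): P(c,p,.046)
for c in("yellow","red","blue"):
    for k in blobs(s,c,40)[:3]:
        x,y,w,h=cv2.boundingRect(k); print(c,"side bbox",x,y,w,h,cast("side",(x+w/2,y+w*.62/2),.046)[0].round(3))
P("block top",(174,244),.046)
bx=lambda a:(95+(a[0]-425)/5,215+a[1]/5)
for n,a in dict(tail=(552,328),ferr=(530,185),tip=(525,75)).items(): P(n,bx(a),.012)
for n in("green","brown"):
    r=cv2.minAreaRect(blobs(t,n)[0]); print(n,r); b=cast("top",cv2.boxPoints(r),.014); print(b.round(3)[:,:2].tolist(),b.mean(0).round(3))
for k in blobs(t,"brown")[2:3]:
    b=cv2.boxPoints(cv2.minAreaRect(k)); print("ridge",b.tolist(),cast("top",b,.046)[:,:2].round(3).tolist())
cv2.imwrite("pics/z1.png",cv2.resize(t[220:270,150:200],None,fx=9,fy=9,interpolation=2))
```

```text
rim [ 0.6054 -0.2817]
base [ 0.6054 -0.2826]
rim size [0.0775666  0.07423302 0.        ]
yellow [ 0.4231 -0.302 ]
red [ 0.4514 -0.0676]
blue [0.455  0.0682]
turq [ 0.4827 -0.2468]
yellow side bbox 32 110 108 61 [0.082 0.362 0.046]
yellow side bbox 190 292 20 24 [ 0.427 -0.301  0.046]
red side bbox 345 188 45 27 [ 0.832 -0.039  0.046]
red side bbox 204 218 15 17 [ 0.454 -0.074  0.046]
block top [0.451  0.1758]
tail [0.3702 0.297 ]
ferr [0.4316 0.3088]
tip [0.4794 0.3127]
green ((132.7879180908203, 172.73828125), (53.957794189453125, 87.78241729736328), 80.96051788330078)
[[0.65, 0.385], [0.682, 0.192], [0.563, 0.171], [0.531, 0.361]] [0.606 0.277 0.014]
brown ((263.70733642578125, 166.5998992919922), (50.00929641723633, 84.12326049804688), 89.157470703125)
[[0.676, 0.082], [0.68, -0.107], [0.567, -0.108], [0.564, 0.079]] [ 0.622 -0.013  0.014]
ridge [[166.7307586669922, 233.6538543701172], [176.15382385253906, 231.7692413330078], [180.7307586669922, 254.6538543701172], [171.3076934814453, 256.5384521484375]] [[0.473, 0.192], [0.477, 0.172], [0.429, 0.161], [0.425, 0.181]]
```

View pics/z1.png

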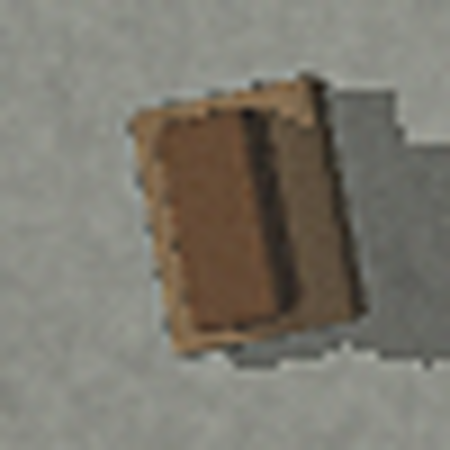

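Emit:
apply_moves(
  targets=[
    {"xyz": [0,0,0],"delta_rot": [0,0,0.175],"gripper": 8.5},
    {"xyz": [0,0,0],"delta_rot": [0,0,0.175],"gripper": 8.5},
    {"xyz": [3.3,-5.1,0],"delta_rot": [0,0,0],"gripper": 8.5},
    {"xyz": [3.3,-5.1,0],"delta_rot": [0,0,0],"gripper": 8.5},
    {"xyz": [3.3,-5.1,0],"delta_rot": [0,0,0],"gripper": 8.5},
    {"xyz": [3.3,-5.1,0],"delta_rot": [0,0,0],"gripper": 8.5},
    {"xyz": [3.3,-5.1,0],"delta_rot": [0,0,0],"gripper": 8.5},
    {"xyz": [3.3,-5.1,0],"delta_rot": [0,0,0],"gripper": 8.5},
  ],
)

```text
clock: 1.1
ee_pos: [0.4214, -0.3029, 0.2562]
eef_rot: [[1.0, -0.0, -0.0], [-0.0, -1.0, -0.0], [-0.0, 0.0, -1.0]]
wrist_force: [1.1, -0.5, -0.8]
width: 0.085
grip_force: 0.0
```

```bash
cat >> h.py <<'E'
def go(x,y,z,yaw=None):
    "print shift in tool axes (cm) to reach TCP x,y,z, and z-turn"
    s=manip.get_state(); R=np.array(s["eef_rot"]); d=R.T@(np.array([x,y,z])-s["ee_pos"])*100
    cy=np.arctan2(R[1,0],R[0,0]); print("clk",round(s["clock"],2),"pos",np.round(s["ee_pos"],4),"yaw",cy.round(3),"tilt",R[:2,2].round(4),"q",np.round(s["q"],2),"w",round(s["width"],4),"F",np.round(s["wrist_force"],1),"shift cm",d.round(2),"" if yaw is None else "turn %.3f"%(cy-yaw))
E
python3 - <<'E'
from h import *
go(.424,-.302,.045,0)
s=manip.get_state(); im=manip.capture("wrist"); cv2.imwrite("pics/w1.png",im)
for c in("yellow","turq"):
    for k in blobs(im,c): 
        (u,v),r=cv2.minEnclosingCircle(k); print(c,u,v,r,cv2.boundingRect(k),cast("wrist",(u,v),.046,s)[0].round(4))
E
```

```text
clk 1.1 pos [ 0.4214 -0.3029  0.2562] yaw -0.0 tilt [-0.0002 -0.    ] q [ 1.02  0.27 -0.52  1.87  0.16  1.03 -1.14] w 0.085 F [ 1.1 -0.5 -0.8] shift cm [ 0.27 -0.09 21.12] turn -0.000
yellow 255.072021484375 173.50411987304688 17.52880096435547 (239, 156, 34, 36) [ 0.4263 -0.3023  0.046 ]
turq 205.09259033203125 120.68518829345703 18.130191802978516 (188, 103, 35, 36) [ 0.4846 -0.248   0.046 ]
```

View pics/w1.png

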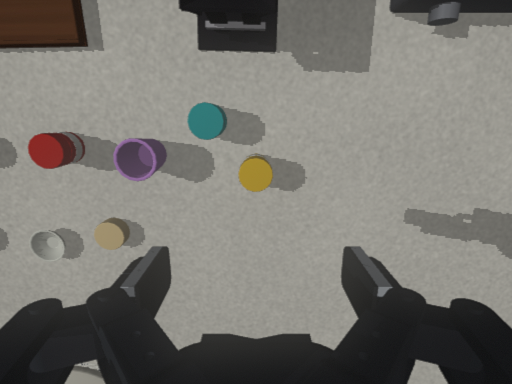

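The wrist view shows the yellow cap at (255,174), giving (0.426,−0.302), which agrees with the top view to 2 mm.

Emit:
apply_moves(
  targets=[
    {"xyz": [0.4,-0.1,5],"delta_rot": [0,0,0],"gripper": 8.5},
    {"xyz": [0,0,5],"delta_rot": [0,0,0],"gripper": 8.5},
    {"xyz": [0,0,5],"delta_rot": [0,0,0],"gripper": 8.5},
    {"xyz": [0,0,4],"delta_rot": [0,0,0],"gripper": 8.5},
    {"xyz": [0,0,2.1],"delta_rot": [0,0,0],"gripper": 8.5},
    {"xyz": [0,0,0],"delta_rot": [0,0,0],"gripper": 3},
    {"xyz": [0,0,0],"delta_rot": [0,0,0],"gripper": 3},
    {"xyz": [0,0,0],"delta_rot": [0,0,0],"gripper": 3},
  ],
  squeeze=40,
)

```text
clock: 2.15
ee_pos: [0.4259, -0.3043, 0.0468]
eef_rot: [[1.0, -0.0, 0.002], [-0.0, -1.0, -0.002], [0.002, 0.002, -1.0]]
wrist_force: [-0.0, -0.2, -1.2]
width: 0.0387
grip_force: 40.2
```

Run:
```python
from h import *
go(.6054,-.282,.20)
```

```text
clk 2.15 pos [ 0.4259 -0.3043  0.0468] yaw -0.0 tilt [ 0.0021 -0.0016] q [ 0.89  0.59 -0.4   2.    0.38  0.62 -1.33] w 0.0387 F [-0.  -0.2 -1.2] shift cm [ 17.98  -2.21 -15.29]
```

Emit:
apply_moves(
  targets=[
    {"xyz": [0,0,-4],"delta_rot": [0,0,0],"gripper": 3},
    {"xyz": [0,0,-6],"delta_rot": [0,0,0],"gripper": 3},
    {"xyz": [0,0,-5.5],"delta_rot": [0,0,0],"gripper": 3},
    {"xyz": [4.5,-0.6,0],"delta_rot": [0,0,0],"gripper": 3},
    {"xyz": [4.5,-0.6,0],"delta_rot": [0,0,0],"gripper": 3},
    {"xyz": [4.5,-0.5,0],"delta_rot": [0,0,0],"gripper": 3},
    {"xyz": [4.5,-0.5,0],"delta_rot": [0,0,0],"gripper": 3},
    {"xyz": [0,0,0],"delta_rot": [0,0,0],"gripper": 3},
  ],
)

```text
clock: 3.15
ee_pos: [0.6083, -0.2792, 0.2012]
eef_rot: [[1.0, 0.004, 0.004], [0.004, -1.0, 0.001], [0.004, -0.001, -1.0]]
wrist_force: [-1.3, -0.3, -1.1]
width: 0.0389
grip_force: 40.5
```

Run:
```python
from h import *
go(.6054,-.282,.15)
s=manip.get_state(); w=manip.capture("wrist"); d=manip.capture("side"); t=manip.capture("top")
cv2.imwrite("pics/a1.png",np.hstack([w,cv2.resize(d[200:330,230:350],(354,384),interpolation=2)])[:, :800])
for n,im in(("side",d),("top",t)):
    for k in blobs(im,"yellow",30): print(n,cv2.boundingRect(k))
```

```text
clk 3.15 pos [ 0.6083 -0.2792  0.2012] yaw 0.004 tilt [0.0036 0.0013] q [ 0.74  0.6  -0.5   1.55  0.31  1.07 -1.41] w 0.0389 F [-1.3 -0.3 -1.1] shift cm [-0.31  0.28  5.11] 
side (32, 110, 108, 61)
side (283, 215, 8, 23)
top (0, 361, 118, 23)
top (413, 165, 20, 7)
```

View pics/a1.png

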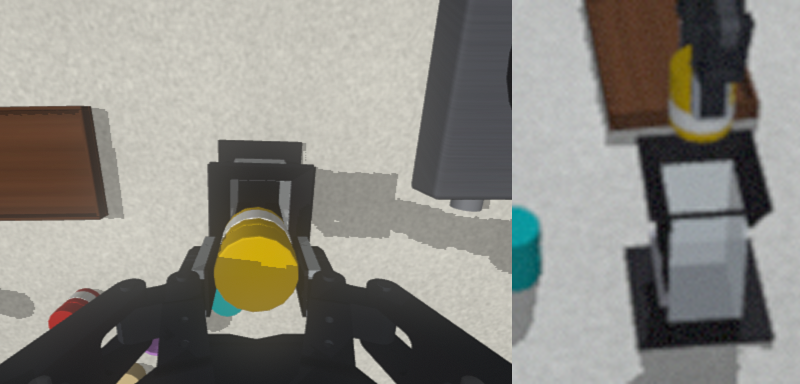

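The jar hangs upright between the pads. The funnel rim lies ahead, with its far edge at (262,163).

Run:
```python
from h import *
s=manip.get_state()
print(cast("wrist",[(208,163),(316,163)],.115,s).round(4), cast("wrist",[(256,273)],s["ee_pos"][2]+.001,s).round(4))
```

```text
[[ 0.6412 -0.2489  0.115 ]
 [ 0.6412 -0.3245  0.115 ]] [[ 0.6059 -0.2824  0.2015]]
```

Emit:
apply_moves(
  targets=[
    {"xyz": [-0.2,0.4,2.5],"delta_rot": [0,0,0],"gripper": 3},
    {"xyz": [0,0,2],"delta_rot": [0,0,0],"gripper": 3},
    {"xyz": [0,0,0.5],"delta_rot": [0,0,0],"gripper": 3},
    {"xyz": [0,0,0],"delta_rot": [0,0,0],"gripper": 3},
    {"xyz": [0,0,0],"delta_rot": [0,0,0],"gripper": 3},
  ],
)

```text
clock: 3.92
ee_pos: [0.603, -0.2855, 0.1509]
eef_rot: [[1.0, 0.0, 0.0], [0.0, -1.0, -0.0], [0.0, 0.0, -1.0]]
wrist_force: [0.0, -0.7, -0.3]
width: 0.039
grip_force: 40.7
```

Run:
```python
from h import *
go(.6054,-.2835,.15)
s=manip.get_state()
w=manip.capture("wrist");d=manip.capture("side")
cv2.imwrite("pics/a2.png",np.hstack([w,cv2.resize(d[200:330,230:350],(354,384),interpolation=2)])[:, :800])
```

```text
clk 3.92 pos [ 0.603  -0.2855  0.1509] yaw 0.0 tilt [ 0.0004 -0.    ] q [ 0.73  0.65 -0.48  1.59  0.34  0.99 -1.42] w 0.039 F [ 0.  -0.7 -0.3] shift cm [ 0.24 -0.2   0.09]
```

View pics/a2.png

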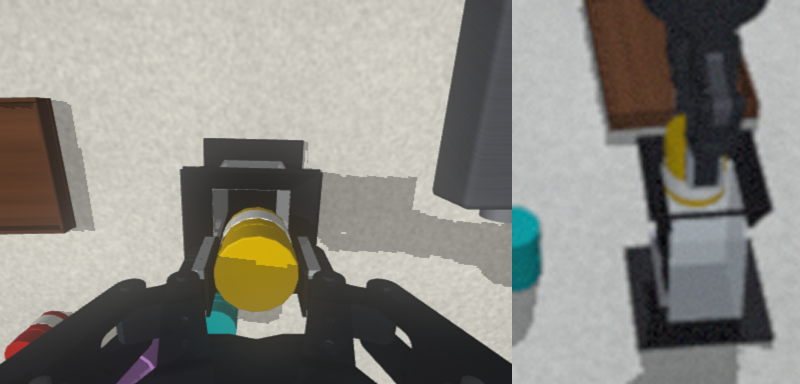

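The jar sits inside the funnel, about 2 mm off-centre (rim centred at u=251, jar at u=256). I'll correct that and release.

Emit:
apply_moves(
  targets=[
    {"xyz": [0.2,-0.2,0.3],"delta_rot": [0,0,0],"gripper": 3},
    {"xyz": [0,0,0],"delta_rot": [0,0,0],"gripper": 3},
    {"xyz": [0,0,0],"delta_rot": [0,0,0],"gripper": 6.5},
    {"xyz": [0,0,0],"delta_rot": [0,0,0],"gripper": 6.5},
    {"xyz": [0,0,0],"delta_rot": [0,0,0],"gripper": 6.5},
    {"xyz": [0,0,-5],"delta_rot": [0,0,0],"gripper": 6.5},
    {"xyz": [0,0,-5],"delta_rot": [0,0,0],"gripper": 6.5},
    {"xyz": [0,0,0],"delta_rot": [0,0,0],"gripper": 8.5},
  ],
)

```text
clock: 5.03
ee_pos: [0.6079, -0.2844, 0.253]
eef_rot: [[1.0, -0.0, 0.009], [-0.0, -1.0, -0.004], [0.009, 0.004, -1.0]]
wrist_force: [0.1, 0.2, -0.7]
width: 0.0808
grip_force: 0.0
```

Run:
```python
from h import *
go(.4535,-.0685,.25)
d=manip.capture("side")
for k in blobs(d,"yellow",30): print(cv2.boundingRect(k))
```

```text
clk 5.03 pos [ 0.6079 -0.2844  0.253 ] yaw -0.0 tilt [ 0.0088 -0.0039] q [ 0.75  0.55 -0.52  1.5   0.29  1.15 -1.39] w 0.0808 F [ 0.1  0.2 -0.7] shift cm [-15.44 -21.59   0.08] 
(32, 110, 108, 61)
```

Emit:
apply_moves(
  targets=[
    {"xyz": [-3.1,-4.3,0],"delta_rot": [0,0,0],"gripper": 8.5},
    {"xyz": [-3.1,-4.3,0],"delta_rot": [0,0,0],"gripper": 8.5},
    {"xyz": [-3.1,-4.3,0],"delta_rot": [0,0,0],"gripper": 8.5},
    {"xyz": [-3.1,-4.3,0],"delta_rot": [0,0,0],"gripper": 8.5},
    {"xyz": [-3.0,-4.3,0],"delta_rot": [0,0,0],"gripper": 8.5},
    {"xyz": [0,0,0],"delta_rot": [0,0,0],"gripper": 8.5},
  ],
)

```text
clock: 5.82
ee_pos: [0.4479, -0.0655, 0.2463]
eef_rot: [[1.0, 0.005, -0.003], [0.005, -1.0, -0.0], [-0.003, 0.0, -1.0]]
wrist_force: [0.7, 0.2, 0.0]
width: 0.0851
grip_force: 0.0
```

Run:
```python
from h import *
go(.4535,-.0685,.0468)
s=manip.get_state(); im=manip.capture("wrist")
for c in("red","blue","lilac"):
    for k in blobs(im,c): 
        (u,v),r=cv2.minEnclosingCircle(k); print(c,u,v,r,cv2.boundingRect(k),cast("wrist",(u,v),.046,s)[0].round(4))
d=manip.capture("side");t=manip.capture("top")
cv2.imwrite("pics/a3.png",np.hstack([cv2.resize(d[200:330,230:350],(354,384),interpolation=2),cv2.resize(t[130:210,350:440],(432,384),interpolation=2)]))
```

```text
clk 5.83 pos [ 0.4479 -0.0655  0.2463] yaw 0.005 tilt [-0.0033 -0.0003] q [ 0.69  0.18 -0.66  2.03  0.13  0.98 -1.6 ] w 0.0851 F [0.7 0.2 0. ] shift cm [ 0.63  0.29 19.94] 
red 257.1623229980469 174.537109375 16.76397705078125 (241, 159, 33, 33) [ 0.453  -0.0673  0.046 ]
blue 135.0 170.5 18.117769241333008 (118, 154, 35, 34) [0.4568 0.0675 0.046 ]
lilac 347.859130859375 181.4060821533203 25.134357452392578 (324, 162, 49, 44) [ 0.4458 -0.1685  0.046 ]
```

View pics/a3.png

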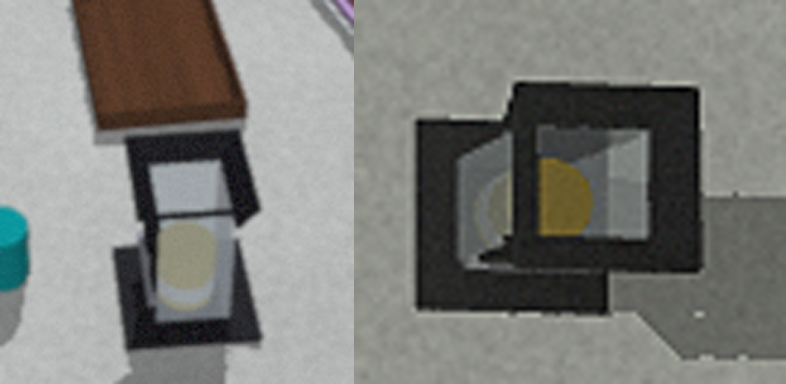

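The yellow jar is upright at the foot of the shaft in both views. Next is red, at (0.4525,−0.068).

Emit:
apply_moves(
  targets=[
    {"xyz": [0.5,0.2,5],"delta_rot": [0,0,0],"gripper": 8.5},
    {"xyz": [0,0,5],"delta_rot": [0,0,0],"gripper": 8.5},
    {"xyz": [0,0,5],"delta_rot": [0,0,0],"gripper": 8.5},
    {"xyz": [0,0,3.5],"delta_rot": [0,0,0],"gripper": 8.5},
    {"xyz": [0,0,1.4],"delta_rot": [0,0,0],"gripper": 8.5},
    {"xyz": [0,0,0],"delta_rot": [0,0,0],"gripper": 3},
    {"xyz": [0,0,0],"delta_rot": [0,0,0],"gripper": 3},
    {"xyz": [0,0,0],"delta_rot": [0,0,0],"gripper": 3},
  ],
  squeeze=40,
)

```text
clock: 6.98
ee_pos: [0.4573, -0.0708, 0.0499]
eef_rot: [[1.0, -0.0, 0.003], [-0.0, -1.0, -0.001], [0.003, 0.001, -1.0]]
wrist_force: [0.8, 2.3, 2.9]
width: 0.0385
grip_force: 39.9
```

Run:
```python
from h import *
go(.6054,-.2835,.20)
```

```text
clk 6.97 pos [ 0.4573 -0.0708  0.0499] yaw -0.0 tilt [ 0.003  -0.0007] q [ 0.51  0.53 -0.49  2.14  0.46  0.57 -1.89] w 0.0385 F [0.8 2.3 2.9] shift cm [ 14.86  21.28 -14.95]
```

Emit:
apply_moves(
  targets=[
    {"xyz": [0,0,-4],"delta_rot": [0,0,0],"gripper": 3},
    {"xyz": [0,0,-6],"delta_rot": [0,0,0],"gripper": 3},
    {"xyz": [0,0,-5],"delta_rot": [0,0,0],"gripper": 3},
    {"xyz": [3.1,4.3,0],"delta_rot": [0,0,0],"gripper": 3},
    {"xyz": [3.1,4.3,0],"delta_rot": [0,0,0],"gripper": 3},
    {"xyz": [3.1,4.3,0],"delta_rot": [0,0,0],"gripper": 3},
    {"xyz": [3.0,4.3,0],"delta_rot": [0,0,0],"gripper": 3},
    {"xyz": [3.0,4.1,0],"delta_rot": [0,0,0],"gripper": 3},
  ],
)

```text
clock: 7.98
ee_pos: [0.6096, -0.2857, 0.1997]
eef_rot: [[1.0, -0.001, 0.001], [-0.001, -1.0, -0.001], [0.001, 0.001, -1.0]]
wrist_force: [0.9, 0.4, -0.8]
width: 0.0385
grip_force: 40.7
```

Emit:
apply_moves(
  targets=[
    {"xyz": [0,0,0],"delta_rot": [0,0,0],"gripper": 3},
    {"xyz": [0,0,0],"delta_rot": [0,0,0],"gripper": 3},
    {"xyz": [0,0,0],"delta_rot": [0,0,0],"gripper": 3},
    {"xyz": [0,0,0],"delta_rot": [0,0,0],"gripper": 3},
  ],
)

```text
clock: 8.48
ee_pos: [0.6087, -0.2827, 0.199]
eef_rot: [[1.0, 0.001, 0.0], [0.001, -1.0, -0.0], [0.0, 0.0, -1.0]]
wrist_force: [0.5, -0.1, -1.2]
width: 0.0389
grip_force: 40.7
```

Run:
```python
from h import *
go(.6085,-.2835,.156)
s=manip.get_state(); w=manip.capture("wrist")
for k in blobs(w,"red",200):
    print(cv2.boundingRect(k),cv2.minEnclosingCircle(k))
print(cast("wrist",[(256,273)],s["ee_pos"][2]-.001,s))
cv2.imwrite("pics/a4.png",w)
```

```text
clk 8.47 pos [ 0.6087 -0.2827  0.199 ] yaw 0.001 tilt [ 0.0004 -0.0003] q [ 0.76  0.62 -0.54  1.54  0.34  1.08 -1.43] w 0.0389 F [ 0.5 -0.1 -1.2] shift cm [-0.02  0.08  4.3 ] 
(216, 225, 81, 90) ((255.38316345214844, 269.5554504394531), 44.683799743652344)
[[ 0.60953039 -0.28296606  0.19799984]]
```

View pics/a4.png

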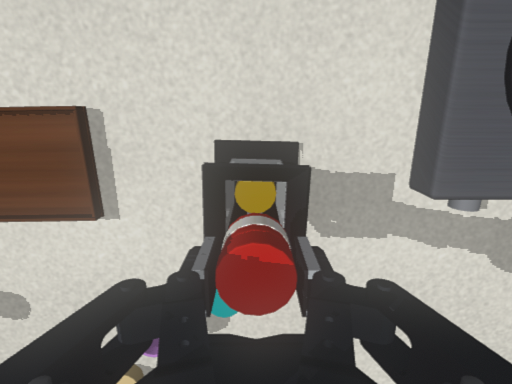

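The red jar is held upright, with its cap centre at about (256,273). The funnel rim is centred at u=256, with the yellow cap visible inside. I'll lower it with a −4 mm x correction.

Emit:
apply_moves(
  targets=[
    {"xyz": [-0.4,0.1,2.3],"delta_rot": [0,0,0],"gripper": 3},
    {"xyz": [0,0,2],"delta_rot": [0,0,0],"gripper": 3},
    {"xyz": [0,0,0],"delta_rot": [0,0,0],"gripper": 3},
    {"xyz": [0,0,0],"delta_rot": [0,0,0],"gripper": 3},
    {"xyz": [0,0,0],"delta_rot": [0,0,0],"gripper": 3},
  ],
)

```text
clock: 9.15
ee_pos: [0.6047, -0.2847, 0.1555]
eef_rot: [[1.0, -0.0, -0.0], [-0.0, -1.0, -0.0], [-0.0, 0.0, -1.0]]
wrist_force: [0.4, 1.3, -0.7]
width: 0.0387
grip_force: 41.2
```

Emit:
apply_moves(
  targets=[
    {"xyz": [0,0,0],"delta_rot": [0,0,0],"gripper": 6.5},
    {"xyz": [0,0,0],"delta_rot": [0,0,0],"gripper": 6.5},
    {"xyz": [0,0,0],"delta_rot": [0,0,0],"gripper": 6.5},
    {"xyz": [0,0,-5],"delta_rot": [0,0,0],"gripper": 6.5},
    {"xyz": [0,0,-5],"delta_rot": [0,0,0],"gripper": 6.5},
    {"xyz": [0,0,0],"delta_rot": [0,0,0],"gripper": 8.5},
  ],
)

```text
clock: 9.9
ee_pos: [0.6078, -0.2853, 0.2609]
eef_rot: [[1.0, -0.0, 0.009], [-0.0, -1.0, -0.004], [0.009, 0.004, -1.0]]
wrist_force: [0.1, 0.1, -0.3]
width: 0.081
grip_force: 0.0
```

Run:
```python
from h import *
go(.455,.068,.25)
```

```text
clk 9.9 pos [ 0.6078 -0.2853  0.2609] yaw -0.0 tilt [ 0.0087 -0.0039] q [ 0.78  0.55 -0.56  1.49  0.31  1.17 -1.4 ] w 0.081 F [ 0.1  0.1 -0.3] shift cm [-15.3  -35.33   0.82]
```

Emit:
apply_moves(
  targets=[
    {"xyz": [-2.2,-5,0],"delta_rot": [0,0,0],"gripper": 8.5},
    {"xyz": [-2.2,-5,0],"delta_rot": [0,0,0],"gripper": 8.5},
    {"xyz": [-2.2,-5,0],"delta_rot": [0,0,0],"gripper": 8.5},
    {"xyz": [-2.2,-5,0],"delta_rot": [0,0,0],"gripper": 8.5},
    {"xyz": [-2.2,-5,0],"delta_rot": [0,0,0],"gripper": 8.5},
    {"xyz": [-2.2,-5,0],"delta_rot": [0,0,0],"gripper": 8.5},
    {"xyz": [-2.1,-5,0],"delta_rot": [0,0,0],"gripper": 8.5},
  ],
)

```text
clock: 10.78
ee_pos: [0.4506, 0.0666, 0.2549]
eef_rot: [[1.0, -0.0, -0.0], [-0.0, -1.0, -0.0], [-0.0, 0.0, -1.0]]
wrist_force: [0.8, 1.1, 0.8]
width: 0.0848
grip_force: 0.0
```

Emit:
apply_moves(
  targets=[
    {"xyz": [0,0,0],"delta_rot": [0,0,0],"gripper": 8.5},
    {"xyz": [0,0,0],"delta_rot": [0,0,0],"gripper": 8.5},
    {"xyz": [0,0,0],"delta_rot": [0,0,0],"gripper": 8.5},
  ],
)

```text
clock: 11.15
ee_pos: [0.4523, 0.0639, 0.255]
eef_rot: [[1.0, -0.003, -0.0], [-0.003, -1.0, -0.0], [-0.0, 0.0, -1.0]]
wrist_force: [0.3, 0.3, 0.3]
width: 0.0849
grip_force: 0.0
```

Run:
```python
from h import *
s=manip.get_state(); im=manip.capture("wrist")
for k in blobs(im,"blue"): 
    (u,v),r=cv2.minEnclosingCircle(k); p=cast("wrist",(u,v),.046,s)[0]; print(u,v,r,cv2.boundingRect(k),p.round(4))
go(p[0]-.0005,p[1]-.0005,.0468)
d=manip.capture("side");t=manip.capture("top")
cv2.imwrite("pics/a5.png",np.hstack([cv2.resize(d[200:330,230:350],(354,384),interpolation=2),cv2.resize(t[130:210,350:440],(432,384),interpolation=2)]))
```

```text
251.3783721923828 173.7567596435547 16.649494171142578 (235, 158, 33, 33) [0.4572 0.0686 0.046 ]
clk 11.2 pos [0.4523 0.0639 0.255 ] yaw -0.003 tilt [-0.0004  0.    ] q [ 0.5   0.19 -0.77  2.01  0.15  1.   -1.92] w 0.0846 F [-0.2  0.   0.6] shift cm [ 0.44 -0.42 20.82]
```

View pics/a5.png

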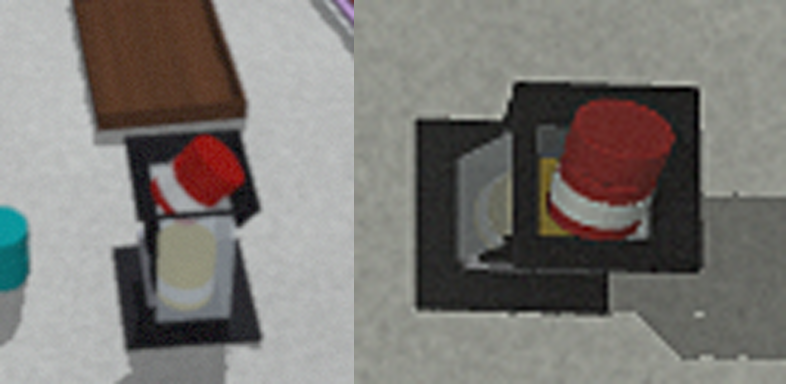

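The red jar has jammed tilted in the funnel: cap at side crop (205,170), top crop (622,130), leaning towards +x. I'll mend it by gripping along the lean, so that the parallel pads straighten it. First I'll work out the lean.

Run:
```python
from h import *
T=lambda p:(350+(p[0]-354)/4.8,130+p[1]/4.8)
S=lambda p:(230+p[0]/2.954,200+p[1]/2.954)
print("cap",tri("top",T((622,130)),"side",S((216,163))))
print("bot",tri("top",T((597,215)),"side",S((172,192))))
go(.605,-.2835,.26)
```

```text
cap [ 0.62415663 -0.28643589  0.12081374]
bot [ 0.59491876 -0.28502904  0.09727909]
clk 11.3 pos [0.4522 0.0643 0.2551] yaw -0.002 tilt [-0.0005  0.0002] q [ 0.5   0.19 -0.77  2.01  0.15  1.   -1.92] w 0.0849 F [0.4 0.6 0.2] shift cm [15.36 34.74 -0.51]
```

Emit:
apply_moves(
  targets=[
    {"xyz": [2.6,5,0],"delta_rot": [0,0,0],"gripper": 8.5},
    {"xyz": [2.6,5,0],"delta_rot": [0,0,0],"gripper": 8.5},
    {"xyz": [2.6,5,0],"delta_rot": [0,0,0],"gripper": 8.5},
    {"xyz": [2.6,5,0],"delta_rot": [0,0,0],"gripper": 8.5},
    {"xyz": [2.6,5,0],"delta_rot": [0,0,0],"gripper": 8.5},
    {"xyz": [2.6,5,0],"delta_rot": [0,0,0],"gripper": 8.5},
    {"xyz": [2.6,4.7,0],"delta_rot": [0,0,-0.1745],"gripper": 8.5},
    {"xyz": [0,0,0],"delta_rot": [0,0,-0.1745],"gripper": 8.5},
  ],
)

```text
clock: 12.3
ee_pos: [0.6334, -0.2889, 0.2531]
eef_rot: [[0.941, 0.339, -0.001], [0.339, -0.941, -0.001], [-0.002, 0.001, -1.0]]
wrist_force: [-0.4, -0.1, -0.3]
width: 0.0849
grip_force: 0.0
```

Emit:
apply_moves(
  targets=[
    {"xyz": [0,0,0],"delta_rot": [0,0,-0.1745],"gripper": 8.5},
    {"xyz": [0,0,0],"delta_rot": [0,0,-0.1745],"gripper": 8.5},
    {"xyz": [0,0,0],"delta_rot": [0,0,-0.1745],"gripper": 8.5},
    {"xyz": [0,0,0],"delta_rot": [0,0,-0.1745],"gripper": 8.5},
    {"xyz": [0,0,0],"delta_rot": [0,0,-0.1745],"gripper": 8.5},
    {"xyz": [0,0,0],"delta_rot": [0,0,-0.1745],"gripper": 8.5},
    {"xyz": [0,0,0],"delta_rot": [0,0,-0.1745],"gripper": 8.5},
    {"xyz": [0,0,0],"delta_rot": [0,0,0],"gripper": 8.5},
  ],
)

```text
clock: 13.3
ee_pos: [0.6334, -0.2827, 0.2545]
eef_rot: [[0.004, 1.0, -0.001], [1.0, -0.004, 0.001], [0.001, -0.001, -1.0]]
wrist_force: [1.0, 0.2, 0.4]
width: 0.085
grip_force: 0.0
```

Run:
```python
from h import *
go(.6345,-.2845,.17,np.pi/2)
w=manip.capture("wrist"); cv2.imwrite("pics/a6.png",w)
```

```text
clk 13.3 pos [ 0.6334 -0.2827  0.2545] yaw 1.567 tilt [-0.0008  0.001 ] q [ 0.93  0.71 -0.88  1.42  0.55  1.28  0.  ] w 0.085 F [1.  0.2 0.4] shift cm [-0.19  0.12  8.45] turn -0.004
```

View pics/a6.png

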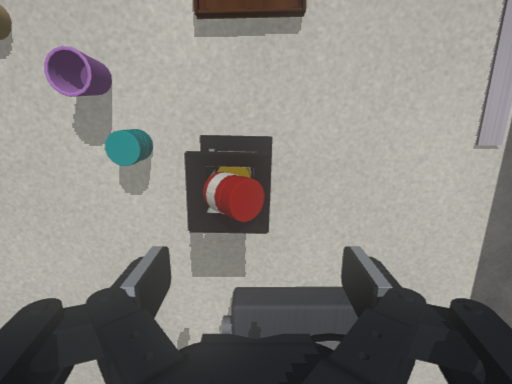

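The wrist view (right = +x, up = +y) shows the red jar leaning to +x, with its cap at (245,200) and its low end at (207,190), inside the rim at u 186–270. I'll press its raised low end down with the −x finger, keeping the +x finger outside the funnel.

Emit:
apply_moves(
  targets=[
    {"xyz": [-0.2,0.1,4.5],"delta_rot": [0,0,0],"gripper": 8.5},
    {"xyz": [0,0,4],"delta_rot": [0,0,0],"gripper": 8.5},
    {"xyz": [0,0,1],"delta_rot": [0,0,0],"gripper": 8.5},
    {"xyz": [0,0,0],"delta_rot": [0,0,0],"gripper": 8.5},
  ],
)

```text
clock: 13.85
ee_pos: [0.6349, -0.2836, 0.1604]
eef_rot: [[0.002, 1.0, -0.0], [1.0, -0.002, 0.0], [0.0, -0.0, -1.0]]
wrist_force: [-0.5, -0.1, 1.0]
width: 0.0852
grip_force: 0.0
```

Emit:
apply_moves(
  targets=[
    {"xyz": [0,0,0.5],"delta_rot": [0,0,0],"gripper": 8.5},
    {"xyz": [0,0,0.5],"delta_rot": [0,0,0],"gripper": 8.5},
  ],
)

```text
clock: 14.1
ee_pos: [0.6358, -0.2839, 0.1518]
eef_rot: [[0.001, 1.0, 0.002], [1.0, -0.001, -0.001], [-0.001, 0.002, -1.0]]
wrist_force: [0.5, -0.2, 0.0]
width: 0.0852
grip_force: 0.0
```

Emit:
apply_moves(
  targets=[
    {"xyz": [0,0,0.4],"delta_rot": [0,0,0],"gripper": 8.5},
    {"xyz": [0,0,0.3],"delta_rot": [0,0,0],"gripper": 8.5},
  ],
)

```text
clock: 14.35
ee_pos: [0.6348, -0.2838, 0.1432]
eef_rot: [[0.001, 1.0, 0.0], [1.0, -0.001, -0.0], [-0.0, 0.0, -1.0]]
wrist_force: [1.0, 0.9, -0.1]
width: 0.085
grip_force: 0.0
```

Run:
```python
from h import *
go(.6345,-.2845,.13)
w=manip.capture("wrist");d=manip.capture("side")
cv2.imwrite("pics/a7.png",np.hstack([w,cv2.resize(d[200:330,230:350],(354,384),interpolation=2)])[:, :800])
```

```text
clk 14.35 pos [ 0.6348 -0.2838  0.1432] yaw 1.57 tilt [ 0.0001 -0.0001] q [ 0.9   0.81 -0.82  1.5   0.63  1.11 -0.05] w 0.085 F [ 1.   0.9 -0.1] shift cm [-0.07 -0.03  1.32]
```

View pics/a7.png

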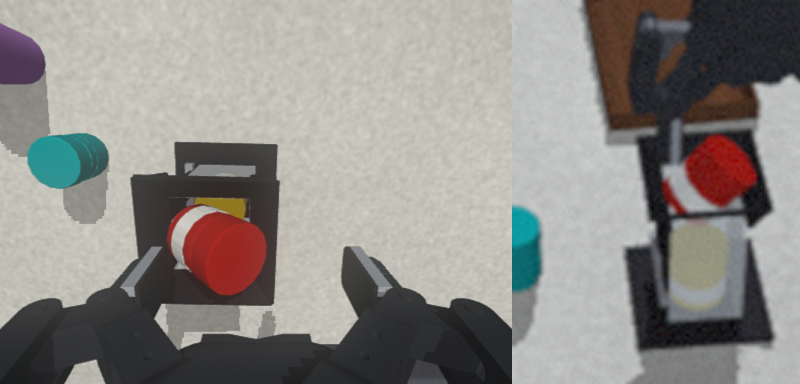

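The −x finger tip now sits just over the jar's low end, and the jar is unchanged. I'll keep pressing in small steps.

Emit:
apply_moves(
  targets=[
    {"xyz": [0,0,0.4],"delta_rot": [0,0,0],"gripper": 8.5},
    {"xyz": [0,0,0.3],"delta_rot": [0,0,0],"gripper": 8.5},
  ],
)

```text
clock: 14.7
ee_pos: [0.6348, -0.2837, 0.1361]
eef_rot: [[0.0, 1.0, -0.0], [1.0, -0.0, 0.0], [0.0, -0.0, -1.0]]
wrist_force: [-0.1, 0.2, -1.1]
width: 0.085
grip_force: 0.0
```

Emit:
apply_moves(
  targets=[
    {"xyz": [0,0,0.3],"delta_rot": [0,0,0],"gripper": 8.5},
    {"xyz": [0,0,0.3],"delta_rot": [0,0,0],"gripper": 8.5},
  ],
)

```text
clock: 14.95
ee_pos: [0.6348, -0.2837, 0.1301]
eef_rot: [[0.0, 1.0, 0.0], [1.0, -0.0, 0.0], [0.0, 0.0, -1.0]]
wrist_force: [0.3, -0.3, 0.3]
width: 0.0854
grip_force: 0.0
```

```bash
cat >> h.py <<'E'
def redlook():
    s=manip.get_state()
    for n in("side","top","wrist"):
        im=manip.capture(n)
        for k in blobs(im,"red",25):
            b=cv2.boundingRect(k)
            if n=="wrist" or (n=="side" and 270<b[0]<325 and 220<b[1]<330) or (n=="top" and 360<b[0]<430 and b[1]>130): print(n,b,cv2.contourArea(k))
E
python3 - <<'E'
from h import *
go(.6345,-.2845,.13)
for n in("side","top"):
  for k in blobs(cv2.imread("pics/side0.png") if 0 else manip.capture(n),"red",25): print(n,cv2.boundingRect(k))
redlook()
E
```

```text
clk 14.95 pos [ 0.6348 -0.2837  0.1301] yaw 1.57 tilt [0. 0.] q [ 0.89  0.83 -0.81  1.51  0.65  1.09 -0.06] w 0.0854 F [ 0.3 -0.3  0.3] shift cm [-0.08 -0.03  0.01] 
side (345, 188, 45, 27)
side (289, 245, 24, 25)
top (393, 151, 19, 21)
top (250, 49, 33, 33)
side (289, 246, 24, 24) 320.0
top (393, 151, 19, 21) 263.5
wrist (177, 220, 90, 92) 5995.5
wrist (160, 211, 38, 35) 156.0
```

Emit:
apply_moves(
  targets=[
    {"xyz": [0,0,0.3],"delta_rot": [0,0,0],"gripper": 8.5},
    {"xyz": [0,0,0.2],"delta_rot": [0,0,0],"gripper": 8.5},
  ],
)

```text
clock: 15.45
ee_pos: [0.6352, -0.2839, 0.1268]
eef_rot: [[0.001, 1.0, 0.001], [1.0, -0.001, -0.001], [-0.001, 0.001, -1.0]]
wrist_force: [-3.1, 0.3, 14.6]
width: 0.0852
grip_force: 6.2
```

Emit:
apply_moves(
  targets=[
    {"xyz": [0,0,0.2],"delta_rot": [0,0,0],"gripper": 8.5},
    {"xyz": [0,0,0.2],"delta_rot": [0,0,0],"gripper": 8.5},
  ],
)

```text
clock: 15.7
ee_pos: [0.6356, -0.284, 0.126]
eef_rot: [[0.001, 1.0, 0.001], [1.0, -0.001, -0.003], [-0.003, 0.001, -1.0]]
wrist_force: [-8.7, 2.4, 32.4]
width: 0.0854
grip_force: 13.8
```

Run:
```python
from h import *
go(.6345,-.2845,.13)
redlook()
```

```text
clk 15.7 pos [ 0.6356 -0.284   0.126 ] yaw 1.57 tilt [ 0.0008 -0.0025] q [ 0.89  0.83 -0.81  1.51  0.65  1.08 -0.07] w 0.0854 F [-8.7  2.4 32.4] shift cm [-0.05 -0.1  -0.4 ] 
side (288, 246, 25, 24) 328.5
top (393, 151, 18, 21) 247.0
wrist (173, 222, 93, 95) 6361.0
wrist (158, 213, 37, 33) 152.5
```

The finger pushes on the jar with 32 N and it won't budge: it is wedged. New plan: back off, turn back to yaw 0, and narrow the fingers to just over 40 mm so they fit in the funnel. Then grip the cap across y and lift the jar out.

Emit:
apply_moves(
  targets=[
    {"xyz": [0,0,-4],"delta_rot": [0,0,0],"gripper": 8.5},
    {"xyz": [0,0,-5],"delta_rot": [0,0,0],"gripper": 8.5},
    {"xyz": [0,-1.6,0],"delta_rot": [0,0,0.1745],"gripper": 4.5},
    {"xyz": [0,0,0],"delta_rot": [0,0,0.1745],"gripper": 4.5},
    {"xyz": [0,0,0],"delta_rot": [0,0,0.1745],"gripper": 4.5},
    {"xyz": [0,0,0],"delta_rot": [0,0,0.1745],"gripper": 4.5},
    {"xyz": [0,0,0],"delta_rot": [0,0,0.1745],"gripper": 4.5},
    {"xyz": [0,0,0],"delta_rot": [0,0,0.1745],"gripper": 4.5},
  ],
)

```text
clock: 16.85
ee_pos: [0.6188, -0.2836, 0.2112]
eef_rot: [[0.869, 0.495, 0.0], [0.495, -0.869, 0.0], [0.0, -0.0, -1.0]]
wrist_force: [0.6, 0.0, 0.1]
width: 0.0452
grip_force: 0.0
```

Emit:
apply_moves(
  targets=[
    {"xyz": [0,0,0],"delta_rot": [0,0,0.1745],"gripper": 4.5},
    {"xyz": [0,0,0],"delta_rot": [0,0,0.1745],"gripper": 4.5},
    {"xyz": [0,0,0],"delta_rot": [0,0,0.1745],"gripper": 4.5},
    {"xyz": [0,0,0],"delta_rot": [0,0,0],"gripper": 4.5},
    {"xyz": [0,0,0],"delta_rot": [0,0,0],"gripper": 4.5},
  ],
)

```text
clock: 17.48
ee_pos: [0.6188, -0.2835, 0.2112]
eef_rot: [[1.0, 0.003, -0.0], [0.003, -1.0, -0.0], [-0.0, 0.0, -1.0]]
wrist_force: [-0.6, 0.1, 0.6]
width: 0.045
grip_force: 0.0
```

Run:
```python
from h import *
s=manip.get_state(); go(.620,-.2845,.134,0)
w=manip.capture("wrist"); cv2.imwrite("pics/a8.png",w)
for k in blobs(w,"red",200):
    print(cv2.boundingRect(k),cv2.minAreaRect(k)); x,y,W,H=cv2.boundingRect(k); print(cast("wrist",(x+W/2,y+H/2),.125,s))
t=manip.capture("top")
for k in blobs(t,"red",100): print(cv2.boundingRect(k))
# rim from dark mask
m=(w.max(2)<70).astype(np.uint8); m[300:]=0
for k in cv2.findContours(m,cv2.RETR_EXTERNAL,cv2.CHAIN_APPROX_NONE)[0]:
    if cv2.contourArea(k)>500: print("dark",cv2.boundingRect(k))
```

```text
clk 17.48 pos [ 0.6188 -0.2835  0.2112] yaw 0.003 tilt [-0.0001 -0.    ] q [ 0.75  0.62 -0.53  1.5   0.33  1.11 -1.42] w 0.045 F [-0.6  0.1  0.6] shift cm [0.12 0.1  7.72] turn 0.003
(232, 182, 53, 57) ((258.0, 210.0), (56.0, 52.0), 90.0)
[[ 0.62103568 -0.28570837  0.125     ]]
(393, 151, 24, 21)
dark (88, 153, 337, 147)
dark (84, 117, 19, 89)
dark (489, 20, 23, 129)
```

View pics/a8.png

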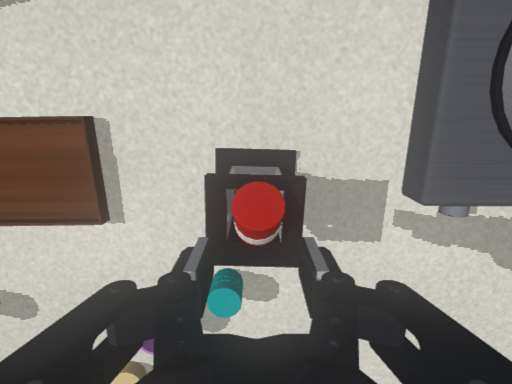

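The jar leans about 30° towards +x: cap centre (258,208), with the rim at u 205–306, so the cap is roughly 2 mm to −y. The finger tips are thin enough to straddle it inside the funnel.

Emit:
apply_moves(
  targets=[
    {"xyz": [0,0.2,3],"delta_rot": [0,0,0],"gripper": 4.6},
    {"xyz": [0,0,2.5],"delta_rot": [0,0,0],"gripper": 4.6},
    {"xyz": [0,0,1],"delta_rot": [0,0,0],"gripper": 4.6},
    {"xyz": [0,0,0],"delta_rot": [0,0,0],"gripper": 4.6},
  ],
)

```text
clock: 18.08
ee_pos: [0.6185, -0.2855, 0.1458]
eef_rot: [[1.0, 0.0, -0.001], [0.0, -1.0, 0.001], [-0.001, -0.001, -1.0]]
wrist_force: [-0.6, 0.6, 1.1]
width: 0.0459
grip_force: 0.0
```

Emit:
apply_moves(
  targets=[
    {"xyz": [0,0,0.4],"delta_rot": [0,0,0],"gripper": 4.6},
    {"xyz": [0,0,0.3],"delta_rot": [0,0,0],"gripper": 4.6},
  ],
)

```text
clock: 18.32
ee_pos: [0.6195, -0.2859, 0.1402]
eef_rot: [[1.0, -0.0, 0.002], [-0.0, -1.0, -0.001], [0.002, 0.001, -1.0]]
wrist_force: [-0.1, 0.5, -0.8]
width: 0.0462
grip_force: 0.0
```

Emit:
apply_moves(
  targets=[
    {"xyz": [0,0,0.3],"delta_rot": [0,0,0],"gripper": 4.6},
    {"xyz": [0,0,0.2],"delta_rot": [0,0,0],"gripper": 4.6},
  ],
)

```text
clock: 18.58
ee_pos: [0.6189, -0.2857, 0.1343]
eef_rot: [[1.0, -0.0, 0.0], [-0.0, -1.0, -0.0], [0.0, 0.0, -1.0]]
wrist_force: [-0.8, 0.8, 0.9]
width: 0.0461
grip_force: 0.0
```

No contact so far. I'll go a little lower, then close.

Emit:
apply_moves(
  targets=[
    {"xyz": [0,0,0.2],"delta_rot": [0,0,0],"gripper": 4.6},
    {"xyz": [0,0,0.2],"delta_rot": [0,0,0],"gripper": 4.6},
  ],
)

```text
clock: 18.82
ee_pos: [0.6199, -0.2851, 0.1323]
eef_rot: [[1.0, 0.0, 0.002], [0.0, -1.0, -0.0], [0.002, 0.0, -1.0]]
wrist_force: [-2.9, 2.9, 14.3]
width: 0.0458
grip_force: 6.0
```

Emit:
apply_moves(
  targets=[
    {"xyz": [0,0,0],"delta_rot": [0,0,0],"gripper": 2.5},
    {"xyz": [0,0,0],"delta_rot": [0,0,0],"gripper": 2.5},
    {"xyz": [0,0,0],"delta_rot": [0,0,0],"gripper": 2.5},
  ],
  squeeze=60,
)

```text
clock: 19.2
ee_pos: [0.62, -0.2852, 0.1321]
eef_rot: [[1.0, 0.0, 0.002], [0.0, -1.0, -0.0], [0.002, 0.0, -1.0]]
wrist_force: [-1.5, 2.1, 8.4]
width: 0.0376
grip_force: 59.3
```

Emit:
apply_moves(
  targets=[
    {"xyz": [0,0,-1],"delta_rot": [0,0,0],"gripper": 2.5},
    {"xyz": [0,0,-2],"delta_rot": [0,0,0],"gripper": 2.5},
    {"xyz": [0,0,-3],"delta_rot": [0,0,0],"gripper": 2.5},
    {"xyz": [0,0,-3],"delta_rot": [0,0,0],"gripper": 2.5},
    {"xyz": [0,0,0],"delta_rot": [0,0,0],"gripper": 2.5},
  ],
)

```text
clock: 19.82
ee_pos: [0.6209, -0.2864, 0.2246]
eef_rot: [[1.0, -0.0, 0.006], [-0.0, -1.0, -0.003], [0.006, 0.003, -1.0]]
wrist_force: [0.7, -0.2, -1.1]
width: 0.0382
grip_force: 60.5
```

Run:
```python
from h import *
go(.62,-.2845,.134,0)
s=manip.get_state();d=manip.capture("side");t=manip.capture("top");w=manip.capture("wrist")
for n,im in(("side",d),("top",t),("wrist",w)):
    for k in blobs(im,"red",40): print(n,cv2.boundingRect(k),np.array(cv2.minAreaRect(k)[1]).round(1),round(cv2.minAreaRect(k)[2]))
cv2.imwrite("pics/a9.png",np.hstack([cv2.resize(d[150:330,230:390],(400,450),interpolation=2),cv2.resize(w[100:340,150:350],(375,450))]))
```

```text
clk 19.82 pos [ 0.6209 -0.2864  0.2246] yaw -0.0 tilt [ 0.006  -0.0029] q [ 0.75  0.61 -0.53  1.49  0.33  1.13 -1.42] w 0.0382 F [ 0.7 -0.2 -1.1] shift cm [-0.14 -0.22  9.06] turn -0.000
side (345, 188, 45, 27) [40.5 24.5] 48
side (291, 207, 10, 21) [ 8.9 20. ] 4
top (234, 49, 49, 33) [54.1 26.1] 28
wrist (216, 219, 81, 82) [81. 80.] 90
```

Run:
```python
from h import *
w=manip.capture("wrist"); d=manip.capture("side")
for v in range(196,330,4): print(v,w[v,256].tolist(),end=" ")
print()
for v in range(196,256,3): print(v,"".join("R" if (p[2]>1.8*p[1] and p[2]>60) else "W" if p.min()>150 else "k" if p.max()<60 else "." for p in d[v,270:330]))
```

```text
196 [34, 126, 152] 200 [32, 125, 151] 204 [32, 125, 152] 208 [29, 124, 151] 212 [29, 124, 151] 216 [111, 108, 112] 220 [33, 42, 167] 224 [34, 42, 166] 228 [33, 41, 166] 232 [32, 41, 167] 236 [31, 40, 167] 240 [33, 41, 169] 244 [31, 38, 168] 248 [32, 39, 169] 252 [34, 39, 169] 256 [33, 37, 127] 260 [34, 38, 127] 264 [35, 39, 126] 268 [37, 41, 126] 272 [38, 41, 127] 276 [39, 43, 128] 280 [41, 45, 128] 284 [44, 48, 129] 288 [44, 48, 127] 292 [47, 50, 128] 296 [48, 52, 129] 300 [50, 54, 120] 304 [128, 134, 149] 308 [193, 203, 206] 312 [197, 207, 210] 316 [191, 201, 203] 320 [183, 192, 195] 324 [188, 197, 200] 328 [197, 206, 209] 
196 .kkkkkkkk.kkkk..kk....kkkkkkkkkkkkkkkkkk.....kk...WWWWWWWWWW
199 ..........................kkkkkkkkkkkkkk.......kkk..WWWWWWWW
202 .........................kkkkkkkkkkkkkkk......kkkk.WWWWWWWWW
205 .........................kkkkkkkkkkkkkkk.....kkkk..WWWWWWWWW
208 .........................kkkkkkkkkkkkkkkkkkkkkkkk.WWWWWWWWWW
211 .........................RRRRkkkkkkkkkkkkkkkkkkk.WWWWWWWWWWW
214 ......................RRRRRRRkkkkkkkkkkkkkkkkkk.WWWWWWWWWWWW
217 ...................RRRRRRRRRRkkkkkkkkkkkkkkkkkk.WWWWWWWWWWWW
220 ...................RRRRRRRRRR...kkkkkkkkkk....WWWWWWWWWWWWWW
223 ..............WWWW..RRRRRRRR....kkkkkkkk..RR.WWWWWWWWWWWWWWW
226 ..........RRR.WWWWWWW.RRRRRR....kkkkkkkk....WWWWWWWWWWWWWWWW
229 ...........RRR..WWWWWWW..RRR....kkkkkkkk..WWWWWWWWWWWWWWWWWW
232 ............RRRR..WWWWWWWW......kkk.........WWWWWWWWWWWWWWWW
235 ..............RRRRR..WWWWWWWWW..............WWWWWWWWWWWWWWWW
238 .................RRRRRR.................kk..WWWWWWWWWWWWWWWW
241 .....k.....................................WWWWWWWWWWWWWWWWW
244 .....................................kkkk..WWWWWWWWWWWWWWWWW
247 ...kkkkkkkkkkkkkkkkkkkkkkkkkkkkkkkkkkkkkk..WWWWWWWWWWWWWWWWW
250 WW.kkkkkkkkkkkkkkkkkkkkkkkkkkkkkkkkkkkkkkk..WWWWWWWWWWWWWWWW
253 WWW.kkkkkkkkkkkkkkkkkkkkkkkkkkkkkkkkkkkkkkk.WWWWWWWWWWWWWWWW
```

The jar is out and held, still leaning about 36° to +x. I'll pitch the tool to bring the jar upright, then set it on free table at about (0.50,−0.08) for a clean regrasp.

Emit:
apply_moves(
  targets=[
    {"xyz": [0,0,0],"delta_rot": [0,0.158,0],"gripper": 2.5},
    {"xyz": [0,0,0],"delta_rot": [0,0.158,0],"gripper": 2.5},
    {"xyz": [0,0,0],"delta_rot": [0,0.158,0],"gripper": 2.5},
    {"xyz": [0,0,0],"delta_rot": [0,0.158,0],"gripper": 2.5},
    {"xyz": [0,0,0],"delta_rot": [0,0,0],"gripper": 2.5},
    {"xyz": [0,0,0],"delta_rot": [0,0,0],"gripper": 2.5},
  ],
)

```text
clock: 20.82
ee_pos: [0.6196, -0.2859, 0.2206]
eef_rot: [[0.808, -0.0, 0.589], [-0.001, -1.0, 0.001], [0.589, -0.001, -0.808]]
wrist_force: [1.5, -0.1, -0.8]
width: 0.0381
grip_force: 60.4
```

Run:
```python
from h import *
go(.493,-.08,.2)
go(.493,-.08,.062)
d=manip.capture("side")
for v in range(185,250,3): print(v,"".join("R" if (p[2]>1.8*p[1] and p[2]>60) else "W" if p.min()>150 else "k" if p.max()<60 else "." for p in d[v,270:330]))
```

```text
clk 20.82 pos [ 0.6196 -0.2859  0.2206] yaw -0.001 tilt [0.5894 0.0006] q [ 1.2   0.48 -0.81  1.98  0.11  0.27 -1.12] w 0.0381 F [ 1.5 -0.1 -0.8] shift cm [-11.45 -20.58  -5.78] 
clk 20.82 pos [ 0.6196 -0.2859  0.2206] yaw -0.001 tilt [0.5894 0.0006] q [ 1.2   0.48 -0.81  1.98  0.11  0.27 -1.12] w 0.0381 F [ 1.5 -0.1 -0.8] shift cm [-19.58 -20.57   5.37] 
185 kkkkkkkkkkkkkkkkkkkkkkkkkk..WWWWWWWWWWWWWWWWWWWWWWWWWWWWWWWW
188 kkkkkkkkkkkkkkkkkkkkkkkkkkk.WWWWWWWWWWWWWWWWWWWWWWWWWWWWWWWW
191 kkkkkkkkkkkkkkkkkkkkkkkkkkkk..WWWWWWWWWWWWWWWWWWWWWWWWWWWWWW
194 kkkkkk....kkkkkkkkkkkkkkkkkkkkk.WWWWWWWWWWWWWWWWWWWWWWWWWWWW
197 kkkkkkk......kkkkkkkkkkkkkkkkk..WWWWWWWWWWWWWWWWWWWWWWWWWWWW
200 ..kkkkkk........kkkkkkkkkkkkkkkkk..WWWWWWWWWWWWWWWWWWWWWWWWW
203 .......kkk........kkkk.kkkkkkkkkkkkk..WWWWWWWWWWWWWWWWWWWWWW
206 .........k.......kkkkkkkkkkkkkkkkkkkkkk..WWWWWWWWWWWWWWWWWWW
209 ........kkk........kkkkkkkkkkkkkkkkRRRRRRRRRR.WWWWWWWWWWWWWW
212 ........kkkkk.........kkkkkkkkkkkkkkkRRRRRRRRRRR.WWWWWWWWWWW
215 ..........kkkkkkkk.kkkkkkkkkkkkkkkkkk...RRRRRRRRRRWWWWWWWWWW
218 ..............kkkkkkkkkkkkkkkkkkkkkkkk.....RRRRRR.WWWWWWWWWW
221 ..................kkkkkkkkkkkkkkkkkkkkkk......RRR.WWWWWWWWWW
224 ......................kkkkkkk...kkkkkkkkkkk.....WWWWWWWWWWWW
227 ............................RRRR...kkkkkkkkkk...WWWWWWWWWWWW
230 .................................RR...kkk......WWWWWWWWWWWWW
233 ...............................WWWWWWW...WWWW..WWWWWWWWWWWWW
236 ..........................RRR...WWWWWWWWWWW...WWWWWWWWWWWWWW
239 .............................RRRRRRRRRRRRRR.WWWWWWWWWWWWWWWW
242 ...........................................WWWWWWWWWWWWWWWWW
245 ......................kkkkkkkkkkkkkkkkkkk.WWWWWWWWWWWWWWWWWW
248 ...kkkkkkkkkkkkkkkkkkkkkkkkkkkkkkkkkkkkkkk.WWWWWWWWWWWWWWWWW
```

Emit:
apply_moves(
  targets=[
    {"xyz": [-2.3,-4.1,-1.15],"delta_rot": [0,0,0],"gripper": 2.5},
    {"xyz": [-2.3,-4.1,-1.15],"delta_rot": [0,0,0],"gripper": 2.5},
    {"xyz": [-2.3,-4.1,-1.15],"delta_rot": [0,0,0],"gripper": 2.5},
    {"xyz": [-2.3,-4.1,-1.15],"delta_rot": [0,0,0],"gripper": 2.5},
    {"xyz": [-2.3,-4.1,-1.15],"delta_rot": [0,0,0],"gripper": 2.5},
    {"xyz": [0,0,0],"delta_rot": [0,0,0],"gripper": 2.5},
    {"xyz": [0,0,0],"delta_rot": [0,0,0],"gripper": 2.5},
  ],
)

```text
clock: 21.75
ee_pos: [0.5304, -0.1434, 0.2033]
eef_rot: [[0.817, -0.003, 0.577], [-0.003, -1.0, -0.001], [0.577, -0.001, -0.817]]
wrist_force: [-0.3, -1.0, -1.3]
width: 0.0379
grip_force: 60.5
```

Run:
```python
from h import *
go(.493,-.08,.075)
```

```text
clk 21.75 pos [ 0.5304 -0.1434  0.2033] yaw -0.004 tilt [ 0.5772 -0.0009] q [ 1.42  0.38 -1.22  2.3   1.06  0.2  -2.24] w 0.0379 F [-0.3 -1.  -1.3] shift cm [-10.48  -6.31   8.31]
```

The arm is limited by joint 6 at this pitch. I'll pitch back a bit and set the jar down farther out, in the free gap between the wooden tray and the feeder at about (0.66,−0.172). A jar leaning about 20° will settle onto its base there.

Emit:
apply_moves(
  targets=[
    {"xyz": [0,0,0],"delta_rot": [0,-0.085,0],"gripper": 2.5},
    {"xyz": [0,0,0],"delta_rot": [0,-0.085,0],"gripper": 2.5},
    {"xyz": [0,0,0],"delta_rot": [0,0,0],"gripper": 2.5},
  ],
)

```text
clock: 22.12
ee_pos: [0.5314, -0.1435, 0.2036]
eef_rot: [[0.902, -0.005, 0.433], [-0.007, -1.0, 0.003], [0.433, -0.005, -0.902]]
wrist_force: [-0.1, 0.7, -0.8]
width: 0.038
grip_force: 60.5
```

Run:
```python
from h import *
go(.655,-.172,.14)
go(.655,-.172,.065)
```

```text
clk 22.12 pos [ 0.5314 -0.1435  0.2036] yaw -0.007 tilt [0.4327 0.0026] q [ 1.42  0.53 -1.36  2.18  0.92  0.54 -2.1 ] w 0.038 F [-0.1  0.7 -0.8] shift cm [ 8.41  2.82 11.07] 
clk 22.12 pos [ 0.5314 -0.1435  0.2036] yaw -0.007 tilt [0.4327 0.0026] q [ 1.42  0.53 -1.36  2.18  0.92  0.54 -2.1 ] w 0.038 F [-0.1  0.7 -0.8] shift cm [ 5.16  2.86 17.83]
```

Emit:
apply_moves(
  targets=[
    {"xyz": [2.8,0.9,1],"delta_rot": [0,0,0],"gripper": 2.5},
    {"xyz": [2.8,1,4],"delta_rot": [0,0,0],"gripper": 2.5},
    {"xyz": [2.8,0.9,6],"delta_rot": [0,0,0],"gripper": 2.5},
    {"xyz": [0,0,0],"delta_rot": [0,0,0],"gripper": 2.5},
    {"xyz": [0,0,0],"delta_rot": [0,0,0],"gripper": 2.5},
  ],
)

```text
clock: 22.75
ee_pos: [0.6478, -0.1701, 0.1413]
eef_rot: [[0.903, -0.003, 0.429], [-0.004, -1.0, 0.002], [0.429, -0.003, -0.903]]
wrist_force: [-0.3, 0.2, 0.2]
width: 0.0383
grip_force: 60.8
```

Run:
```python
from h import *
go(.655,-.172,.065)
d=manip.capture("side")
for v in range(170,250,3): print(v,"".join("R" if (p[2]>1.8*p[1] and p[2]>60) else "W" if p.min()>150 else "k" if p.max()<60 else "." for p in d[v,290:370]))
```

```text
clk 22.75 pos [ 0.6478 -0.1701  0.1413] yaw -0.004 tilt [0.4294 0.0019] q [ 1.07  0.73 -1.05  1.95  1.09  0.55 -2.18] w 0.0383 F [-0.3  0.2  0.2] shift cm [-2.63  0.22  7.2 ] 
170 kkkkkkkkkk.WWWWWWWWWWWWWWWWWWWWWWWWWW...............WWWWWWWWWWWWWWWWWWWWWWWWWWW.
173 kkkkkkkk.WWWWWWWWWWWWWWWWWWWWWWWWWWWWWWWWWWWWWWWWWWWWWWWWWWWWWWWWWWWWWWWWWWWWWWW
176 kkkkkkkk.WWWWWWWWWWWWWWWWWWWWWWWWWWWWWWWWWWWWWWWWWWWWWWWWWWWWWWWWWWWWWWWWWWWWWWW
179 kkkkkkkkk.WWWWWWWWWWWWWWWWWWWWWWWWWWWWWWWWWWWWWWWWWWWWWWWWWWWWWWWWWWWWWWWWWWWWWW
182 kkkkkkkkkkk.WWWWWWWWWWWWWWWWWWWWWWWWWWWWWWWWWWWWWWWWWWWWWWWWWWWWWWWWWWWWWWWWWWWW
185 kkkkkkkkkkkk.WWWWWWWWWWWWWWWWWWWWWWWWWWWWWWWWWWWWWWWWWWWWWWWWWWWWWWWWWWWWWWWWWWW
188 ....kkkkkkkk..WWWWWWWWWWWWWWWWWWWWWWWWWWWWWWWWWWWWWWWWWWWWWWWWWWWWWWW.......RRRR
191 .....kkkkkkkk..WWWWWWWWWWWWWWWWWWWWWWWWWWWWWWWWWWWWWW........RRRRRRRRRRRRRRRRRRR
194 k.....kkkkkkkkk.WWWWWWWWWWWWWWWWWWWWWWWWWWWWWWWW...WW..RRRRRRRRRRRRRRRRRRRRRRRRR
197 kk.....kkkkkkkkk.WWWWWWWWWWWWWWWWWWWWWWWWWWWW........W...RRRRRRRRRRRRRRRRRRRRRRR
200 kkk......kkkkkkkk.WWWWWWWWWWWWWWWWWWWWWWWWWWW.....WW.......RRRRRRRRRRR
[... 670 characters left out ...]
WWWW.....WWWWWWWWWW.
227 ....RRR...WWWWWWWWWW..WWWWWWWWWWWWWWWWWWWWWWWWWWWWWWWWWWWWWWWWWWWW....WW........
230 .......RRRRR...........WWWWWWWWWWWWWWWWWWWWWWWWWWWWWWWWWWWWWWWWWWWWWW.....WWWWWW
233 .............RRRRRR.....WWWWWWWWWWWWWWWWWWWWWWWWWWWWWWWWWWWWWWWWWWWWWWWWWWWWWWWW
236 .............k.......k..WWWWWWWWWWWWWWWWWWWWWWWWWWWWWWWWWWWWWWWWWWWWWWWWWWWWWWWW
239 ........kk.kk........k..WWWWWWWWWWWWWWWWWWWWWWWWWWWWWWWWWWWWWWWWWWWWWWWWWWWWWWWW
242 .......................WWWWWWWWWWWWWWWWWWWWWWWWWWWWWWWWWWWWWWWWWWWWWWWWWWWWWWWWW
245 k.kkkkkkkkkkkkkkkkkkk.WWWWWWWWWWWWWWWWWWWWWWWWWWWWWWWWWWWWWWWWWWWWWWWWWWWWWWWWWW
248 kkkkkkkkkkkkkkkkkkkkkk.WWWWWWWWWWWWWWWWWWWWWWWWWWWWWWWWWWWWWWWWWWWWWWWWWWWWWWWWW
```

Emit:
apply_moves(
  targets=[
    {"xyz": [-1.2,0.1,2.6],"delta_rot": [0,0,0],"gripper": 2.5},
    {"xyz": [-1.1,0,2.3],"delta_rot": [0,0,0],"gripper": 2.5},
    {"xyz": [-0.4,0,0.9],"delta_rot": [0,0,0],"gripper": 2.5},
    {"xyz": [0,0,0],"delta_rot": [0,0,0],"gripper": 2.5},
  ],
)

```text
clock: 23.3
ee_pos: [0.6483, -0.1722, 0.0782]
eef_rot: [[0.903, -0.004, 0.43], [-0.005, -1.0, 0.0], [0.43, -0.003, -0.903]]
wrist_force: [0.5, -0.5, -0.5]
width: 0.0379
grip_force: 60.8
```

Emit:
apply_moves(
  targets=[
    {"xyz": [-0.2,0,0.4],"delta_rot": [0,0,0],"gripper": 2.5},
    {"xyz": [-0.2,0,0.4],"delta_rot": [0,0,0],"gripper": 2.5},
  ],
)

```text
clock: 23.55
ee_pos: [0.6489, -0.172, 0.0693]
eef_rot: [[0.902, -0.004, 0.431], [-0.005, -1.0, 0.0], [0.431, -0.003, -0.903]]
wrist_force: [0.4, 0.4, -1.0]
width: 0.0381
grip_force: 60.8
```

Emit:
apply_moves(
  targets=[
    {"xyz": [-0.1,0,0.3],"delta_rot": [0,0,0],"gripper": 2.5},
    {"xyz": [-0.1,0,0.3],"delta_rot": [0,0,0],"gripper": 2.5},
  ],
)

```text
clock: 23.8
ee_pos: [0.6492, -0.1717, 0.0621]
eef_rot: [[0.903, -0.004, 0.429], [-0.005, -1.0, 0.001], [0.429, -0.003, -0.903]]
wrist_force: [0.4, -0.1, -0.8]
width: 0.0381
grip_force: 60.8
```

Emit:
apply_moves(
  targets=[
    {"xyz": [-0.1,0,0.3],"delta_rot": [0,0,0],"gripper": 2.5},
    {"xyz": [0,0,0],"delta_rot": [0,0,0],"gripper": 2.5},
  ],
)

```text
clock: 24.05
ee_pos: [0.6494, -0.1716, 0.0587]
eef_rot: [[0.903, -0.004, 0.429], [-0.005, -1.0, 0.001], [0.429, -0.003, -0.903]]
wrist_force: [0.6, -0.4, -1.0]
width: 0.0381
grip_force: 60.8
```

Emit:
apply_moves(
  targets=[
    {"xyz": [-0.1,0,0.3],"delta_rot": [0,0,0],"gripper": 2.5},
    {"xyz": [0,0,0],"delta_rot": [0,0,0],"gripper": 2.5},
  ],
)

```text
clock: 24.3
ee_pos: [0.6498, -0.1717, 0.0557]
eef_rot: [[0.903, -0.004, 0.429], [-0.005, -1.0, 0.001], [0.429, -0.003, -0.903]]
wrist_force: [0.5, -0.3, -1.0]
width: 0.0383
grip_force: 60.8
```

Emit:
apply_moves(
  targets=[
    {"xyz": [-0.1,0,0.2],"delta_rot": [0,0,0],"gripper": 2.5},
    {"xyz": [0,0,0],"delta_rot": [0,0,0],"gripper": 2.5},
  ],
)

```text
clock: 24.55
ee_pos: [0.6498, -0.1717, 0.0535]
eef_rot: [[0.903, -0.004, 0.429], [-0.005, -1.0, 0.001], [0.429, -0.003, -0.903]]
wrist_force: [0.1, 0.5, -1.2]
width: 0.038
grip_force: 60.8
```

Emit:
apply_moves(
  targets=[
    {"xyz": [-0.1,0,0.3],"delta_rot": [0,0,0],"gripper": 2.5},
    {"xyz": [0,0,0],"delta_rot": [0,0,0],"gripper": 2.5},
  ],
)

```text
clock: 24.8
ee_pos: [0.6509, -0.1717, 0.0524]
eef_rot: [[0.902, -0.004, 0.431], [-0.004, -1.0, -0.0], [0.431, -0.001, -0.902]]
wrist_force: [-9.9, 0.7, 16.3]
width: 0.0379
grip_force: 63.1
```

Emit:
apply_moves(
  targets=[
    {"xyz": [-0.1,0,0.3],"delta_rot": [0,0,0],"gripper": 2.5},
    {"xyz": [0,0,0],"delta_rot": [0,0,0],"gripper": 2.5},
  ],
)

```text
clock: 25.05
ee_pos: [0.6535, -0.1716, 0.0519]
eef_rot: [[0.9, -0.003, 0.435], [-0.003, -1.0, -0.001], [0.435, -0.0, -0.9]]
wrist_force: [-12.1, -0.6, 27.2]
width: 0.0379
grip_force: 65.0
```

Emit:
apply_moves(
  targets=[
    {"xyz": [-0.1,0,0.3],"delta_rot": [0,0,0],"gripper": 2.5},
    {"xyz": [0,0,0],"delta_rot": [0,0,0],"gripper": 2.5},
  ],
)

```text
clock: 25.3
ee_pos: [0.656, -0.1715, 0.0511]
eef_rot: [[0.898, -0.002, 0.439], [-0.001, -1.0, -0.001], [0.439, 0.0, -0.898]]
wrist_force: [-14.6, 0.5, 37.6]
width: 0.038
grip_force: 68.1
```

Emit:
apply_moves(
  targets=[
    {"xyz": [0.1,0,-0.5],"delta_rot": [0,0,0],"gripper": 2.5},
    {"xyz": [0,0,0],"delta_rot": [0,0,0],"gripper": 6.5},
    {"xyz": [0,0,0],"delta_rot": [0,0,0],"gripper": 6.5},
    {"xyz": [0,0,0],"delta_rot": [0,0,0],"gripper": 6.5},
    {"xyz": [0,0,-3],"delta_rot": [0,0,0],"gripper": 6.5},
    {"xyz": [0,0,-6],"delta_rot": [0,0,0],"gripper": 6.5},
    {"xyz": [0,0,-6],"delta_rot": [0,-0.15,0],"gripper": 8.5},
    {"xyz": [0,0,-4],"delta_rot": [0,-0.15,0],"gripper": 8.5},
  ],
)

```text
clock: 26.3
ee_pos: [0.5728, -0.1731, 0.2226]
eef_rot: [[0.99, -0.006, 0.144], [-0.006, -1.0, 0.001], [0.144, -0.002, -0.99]]
wrist_force: [2.6, -1.9, -1.2]
width: 0.0851
grip_force: 0.0
```

Emit:
apply_moves(
  targets=[
    {"xyz": [0,0,0],"delta_rot": [0,-0.155,0],"gripper": 8.5},
    {"xyz": [0,0,0],"delta_rot": [0,0,0],"gripper": 8.5},
    {"xyz": [0,0,0],"delta_rot": [0,0,0],"gripper": 8.5},
  ],
)

```text
clock: 26.68
ee_pos: [0.5743, -0.172, 0.2194]
eef_rot: [[1.0, -0.005, -0.005], [-0.005, -1.0, 0.002], [-0.005, -0.002, -1.0]]
wrist_force: [-0.2, -0.8, -0.6]
width: 0.0848
grip_force: 0.0
```

Run:
```python
from h import *
go(.66,-.172,.25,0)
s=manip.get_state();w=manip.capture("wrist");t=manip.capture("top");d=manip.capture("side")
for n,im in(("side",d),("top",t),("wrist",w)):
    for k in blobs(im,"red",40):
        (u,v),r=cv2.minEnclosingCircle(k); print(n,cv2.boundingRect(k),r,cast(n,(u,v),.046,s)[0].round(4))
for v in range(196,250,3): print(v,"".join("R" if (p[2]>1.8*p[1] and p[2]>60) else "W" if p.min()>150 else "k" if p.max()<60 else "." for p in d[v,290:350]))
```

```text
clk 26.68 pos [ 0.5743 -0.172   0.2194] yaw -0.005 tilt [-0.0051  0.0018] q [ 1.04  0.72 -1.16  1.7   0.7   1.21 -1.88] w 0.0848 F [-0.2 -0.8 -0.6] shift cm [ 8.55 -0.05 -3.1 ] turn -0.005
side (345, 188, 45, 27) 23.243377685546875 [ 0.8331 -0.0333  0.046 ]
side (293, 239, 15, 6) 7.071167945861816 [ 0.6432 -0.1681  0.046 ]
top (327, 146, 20, 16) 10.01443099975586 [ 0.6414 -0.1683  0.046 ]
top (234, 49, 49, 33) 27.060216903686523 [8.335e-01 8.000e-04 4.600e-02]
wrist (236, 94, 39, 41) 20.399887084960938 [ 0.6438 -0.172   0.046 ]
196 kkk...kkk..WWWWWWWWWWWWWWWWWWWWWWWWWWWWWWWWWW...........RRRR
199 .........k..WWWWWWWWWWWWWWWWWWWWWWWWWWWWWWWWW..........W...R
202 .........kk..WWWWWWWWWWWWWWWWWWWWWWWWWWWWWWWWW.....WWW......
205 ..........kk..WWWWWWWWWWWWWWWWWWWWWWWWWWWWWWWWWWW.....WW....
208 ............k..WWWWWWWWWWWWWWWWWWWWWWWWWWWWWWWWWWWW.....WW..
211 ............kk..WWWWWWWWWWWWWWWWWWWWWWWWWWWWWWWWWWWWWW......
214 .............kk..WWWWWWWWWWWWWWWWWWWWWWWWWWWWWWWWWWWWWWW....
217 ..............kkk.WWWWWWWWWWWWWWWWWWWWWWWWWWWWWWWWWWWWWWWW..
220 ...............kk...WWWWWWWWWWWWWWWWWWWWWWWWWWWWWWWWWWWWWWWW
223 .................kk.WWWWWWWWWWWWWWWWWWWWWWWWWWWWWWWWWWWWWWWW
226 ..................kk..WWWWWWWWWWWWWWWWWWWWWWWWWWWWWWWWWWWWWW
229 ..................kkk..WWWWWWWWWWWWWWWWWWWWWWWWWWWWWWWWWWWWW
232 ...................kk...WWWWWWWWWWWWWWWWWWWWWWWWWWWWWWWWWWWW
235 ........................WWWWWWWWWWWWWWWWWWWWWWWWWWWWWWWWWWWW
238 k....k..............kk..WWWWWWWWWWWWWWWWWWWWWWWWWWWWWWWWWWWW
241 ...RRRRRRRRRRRRRRR.....WWWWWWWWWWWWWWWWWWWWWWWWWWWWWWWWWWWWW
244 ..RRRRRRRRRRRRRRRRkkk..WWWWWWWWWWWWWWWWWWWWWWWWWWWWWWWWWWWWW
247 kkkkkkkkkkkkkkkkkkkkkk.WWWWWWWWWWWWWWWWWWWWWWWWWWWWWWWWWWWWW
```

All three views place the red cap at about (0.643,−0.171) in the z=0.046 plane, so it stands upright in the gap. Now I'll regrasp it.

Emit:
apply_moves(
  targets=[
    {"xyz": [3.5,0,0],"delta_rot": [0,0,0],"gripper": 6.5},
    {"xyz": [3.4,0,1],"delta_rot": [0,0,0],"gripper": 6.5},
    {"xyz": [0,0,5],"delta_rot": [0,0,0],"gripper": 6.5},
    {"xyz": [0,0,3],"delta_rot": [0,0,0],"gripper": 6.5},
    {"xyz": [0,0,0],"delta_rot": [0,0,0],"gripper": 6.5},
    {"xyz": [0,0,0],"delta_rot": [0,0,0],"gripper": 6.5},
  ],
)

```text
clock: 27.58
ee_pos: [0.6439, -0.173, 0.1317]
eef_rot: [[1.0, -0.006, -0.003], [-0.006, -1.0, 0.001], [-0.003, -0.001, -1.0]]
wrist_force: [-0.1, -0.3, 0.4]
width: 0.0648
grip_force: 0.0
```

Run:
```python
from h import *
s=manip.get_state();w=manip.capture("wrist")
for k in blobs(w,"red",200):
    (u,v),r=cv2.minEnclosingCircle(k); p=cast("wrist",(u,v),.046,s)[0]; print(cv2.boundingRect(k),r,p.round(4))
    go(p[0],p[1],.045,0)
```

```text
(229, 188, 51, 49) 25.7154598236084 [ 0.645  -0.1718  0.046 ]
clk 27.62 pos [ 0.6443 -0.173   0.1323] yaw -0.006 tilt [-0.0025  0.0009] q [ 0.87  0.89 -1.03  1.58  0.82  1.16 -1.92] w 0.0646 F [-0.2 -0.   0.2] shift cm [ 0.09 -0.11  8.73] turn -0.006
```

Emit:
apply_moves(
  targets=[
    {"xyz": [0,-0.1,3],"delta_rot": [0,0,0],"gripper": 6.5},
    {"xyz": [0,0,3],"delta_rot": [0,0,0],"gripper": 6.5},
    {"xyz": [0,0,2],"delta_rot": [0,0,0],"gripper": 6.5},
    {"xyz": [0,0,0.6],"delta_rot": [0,0,0],"gripper": 6.5},
    {"xyz": [0,0,0],"delta_rot": [0,0,0],"gripper": 3},
    {"xyz": [0,0,0],"delta_rot": [0,0,0],"gripper": 3},
    {"xyz": [0,0,0],"delta_rot": [0,0,0],"gripper": 3},
  ],
  squeeze=40,
)

```text
clock: 28.5
ee_pos: [0.644, -0.1717, 0.0458]
eef_rot: [[1.0, -0.006, -0.003], [-0.006, -1.0, 0.001], [-0.003, -0.001, -1.0]]
wrist_force: [0.1, 0.9, 4.0]
width: 0.0388
grip_force: 40.5
```

Emit:
apply_moves(
  targets=[
    {"xyz": [0,0,-4],"delta_rot": [0,0,0],"gripper": 3},
    {"xyz": [0,0,-6],"delta_rot": [0,0,0],"gripper": 3},
    {"xyz": [0,0,-6],"delta_rot": [0,0,0],"gripper": 3},
    {"xyz": [-2,5.5,0],"delta_rot": [0,0,0],"gripper": 3},
    {"xyz": [-2,5.5,0],"delta_rot": [0,0,0],"gripper": 3},
    {"xyz": [0,0,0],"delta_rot": [0,0,0],"gripper": 3},
    {"xyz": [0,0,0],"delta_rot": [0,0,0],"gripper": 3},
    {"xyz": [0,0,0],"delta_rot": [0,0,0],"gripper": 3},
  ],
)

```text
clock: 29.5
ee_pos: [0.6038, -0.2797, 0.2048]
eef_rot: [[1.0, -0.003, -0.005], [-0.003, -1.0, 0.002], [-0.005, -0.002, -1.0]]
wrist_force: [-0.3, 0.5, -1.0]
width: 0.039
grip_force: 40.6
```

```bash
cat >> h.py <<'E'
def align(c):
    "held jar of colour c versus funnel rim, in the wrist picture"
    s=manip.get_state();w=manip.capture("wrist"); go(.605,-.2835,.142,0)
    for k in blobs(w,c,200):
        x,y,W,H=cv2.boundingRect(k)
        if W<60: continue
        r=W/2; p=(x+r,y+H-r); z=cal("wrist",s)[2][2]; print("cap bbox",(x,y,W,H),"centre",p,cast("wrist",p,s["ee_pos"][2],s)[0].round(4))
    g=w.max(2); row=170
    for row in(166,172,178,184):
        d=np.where(g[row,120:400]<75)[0]+120; 
        if len(d): print(row,d.min(),d.max(),(d.min()+d.max())/2)
    col=g[130:230,215]; print("col215 dark",np.where(col<75)[0][:3]+130)
E
python3 -c "
from h import *
align('red')"
```

```text
clk 29.55 pos [ 0.6039 -0.2797  0.2047] yaw -0.002 tilt [-0.0048  0.0017] q [ 1.07  0.82 -1.1   1.54  0.75  1.26 -1.71] w 0.0391 F [0.6 0.1 0. ] shift cm [0.14 0.39 6.27] turn -0.002
cap bbox (214, 219, 85, 92) centre (256.5, 268.5) [ 0.6075 -0.2802  0.2048]
166 209 313 261.0
172 209 312 260.5
178 209 312 260.5
184 209 311 260.0
col215 dark [155 156 157]
```

Emit:
apply_moves(
  targets=[
    {"xyz": [0.1,0.3,2],"delta_rot": [0,0,0],"gripper": 3},
    {"xyz": [0,0,2],"delta_rot": [0,0,0],"gripper": 3},
    {"xyz": [0,0,0.5],"delta_rot": [0,0,0],"gripper": 3},
    {"xyz": [0,0,0],"delta_rot": [0,0,0],"gripper": 3},
    {"xyz": [0,0,0],"delta_rot": [0,0,0],"gripper": 3},
  ],
)

```text
clock: 30.18
ee_pos: [0.6044, -0.2846, 0.16]
eef_rot: [[1.0, -0.005, -0.004], [-0.005, -1.0, 0.001], [-0.004, -0.001, -1.0]]
wrist_force: [0.4, -0.0, -1.5]
width: 0.039
grip_force: 40.6
```

```bash
python3 -c "
from h import *
align('red')"
```

```text
clk 30.23 pos [ 0.6045 -0.2847  0.1601] yaw -0.006 tilt [-0.0042  0.0009] q [ 1.06  0.87 -1.06  1.56  0.79  1.2  -1.73] w 0.0385 F [-0.   0.3 -0.7] shift cm [ 0.06 -0.12  1.81] turn -0.006
cap bbox (214, 219, 85, 93) centre (256.5, 269.5) [ 0.6076 -0.2851  0.16  ]
166 206 300 253.0
172 187 319 253.0
178 187 319 253.0
184 187 318 252.5
col215 dark [139 140 141]
```

Emit:
apply_moves(
  targets=[
    {"xyz": [0.1,-0.2,0.5],"delta_rot": [0,0,0],"gripper": 3},
    {"xyz": [0,0,0.3],"delta_rot": [0,0,0],"gripper": 3},
    {"xyz": [0,0,0],"delta_rot": [0,0,0],"gripper": 3},
  ],
)

```text
clock: 30.6
ee_pos: [0.6047, -0.2827, 0.1511]
eef_rot: [[1.0, -0.006, -0.006], [-0.006, -1.0, 0.001], [-0.006, -0.001, -1.0]]
wrist_force: [-0.3, -0.2, -1.0]
width: 0.0387
grip_force: 40.6
```

Emit:
apply_moves(
  targets=[
    {"xyz": [0,0,0.4],"delta_rot": [0,0,0],"gripper": 3},
    {"xyz": [0,0,0],"delta_rot": [0,0,0],"gripper": 3},
  ],
)

```text
clock: 30.85
ee_pos: [0.6047, -0.2827, 0.147]
eef_rot: [[1.0, -0.006, -0.006], [-0.006, -1.0, 0.001], [-0.006, -0.001, -1.0]]
wrist_force: [-0.3, -0.0, -1.8]
width: 0.0385
grip_force: 40.6
```

Emit:
apply_moves(
  targets=[
    {"xyz": [0,0,0.4],"delta_rot": [0,0,0],"gripper": 3},
    {"xyz": [0,0,0],"delta_rot": [0,0,0],"gripper": 3},
  ],
)

```text
clock: 31.1
ee_pos: [0.6047, -0.2827, 0.143]
eef_rot: [[1.0, -0.006, -0.006], [-0.006, -1.0, 0.001], [-0.006, -0.001, -1.0]]
wrist_force: [0.7, -0.0, -0.3]
width: 0.0389
grip_force: 40.6
```

Emit:
apply_moves(
  targets=[
    {"xyz": [0,0,0.5],"delta_rot": [0,0,0],"gripper": 3},
    {"xyz": [0,0,0],"delta_rot": [0,0,0],"gripper": 3},
  ],
)

```text
clock: 31.35
ee_pos: [0.6046, -0.2827, 0.1379]
eef_rot: [[1.0, -0.006, -0.006], [-0.006, -1.0, 0.001], [-0.006, -0.001, -1.0]]
wrist_force: [0.1, -0.5, -1.1]
width: 0.0387
grip_force: 40.6
```

Emit:
apply_moves(
  targets=[
    {"xyz": [0,0,0],"delta_rot": [0,0,0],"gripper": 4.6},
    {"xyz": [0,0,0],"delta_rot": [0,0,0],"gripper": 4.8},
    {"xyz": [0,0,0],"delta_rot": [0,0,0],"gripper": 4.8},
    {"xyz": [0,0,-4],"delta_rot": [0,0,0],"gripper": 4.8},
    {"xyz": [0,0,-6],"delta_rot": [0,0,0],"gripper": 8.5},
    {"xyz": [0,0,0],"delta_rot": [0,0,0],"gripper": 8.5},
  ],
)

```text
clock: 32.1
ee_pos: [0.6086, -0.2825, 0.2444]
eef_rot: [[1.0, -0.005, 0.004], [-0.005, -1.0, -0.002], [0.004, 0.002, -1.0]]
wrist_force: [-0.2, 0.2, -1.1]
width: 0.0816
grip_force: 0.0
```

Run:
```python
from h import *
d=manip.capture("side");w=manip.capture("wrist");t=manip.capture("top")
f=lambda p:"R" if (p[2]>1.35*p[1] and p[2]>1.35*p[0]) else "Y" if p[0]<.8*p[1] else "W" if p.min()>150 else "k" if p.max()<60 else "."
for v in range(230,320,3): print(v,"".join(map(f,d[v,260:325])))
for k in blobs(w,"red",100): print(cv2.boundingRect(k))
go(.4545,.068,.25,0)
```

```text
230 .RRRRRRRRRRRRRRRRRRRRRRRRRRRRRRRRRRRRRRRRRRRRRRRRRR..WWWWWWWWWWWW
233 ..RRRRRRRRRRRRRRRRRRRRRRRRRRRRRRRRRRRRRRRRRRRRRRRRRR..WWWWWWWWWWW
236 ...RRRRRRRRRRRRRRRRRRRRRRRRRRRRRRRRRRRRRRRRRRYRRRRRRk.WWWWWWWWWWW
239 W..RRRRRYRRRRRRRRRRRRRRRRRRRRRRRRRRRRRRRRRRRRRYRRRYR..WWWWWWWWWWW
242 WW..RRRRRRRRRRRR.....................................WWWWWWWWWWWW
245 WW...........................k.kkkkkkkkkkkkkkkkkkkk.WWWWWWWWWWWWW
248 WW...........kYkkkkkkkkkkkkkkkkkkkkkkkkYkkkkkkkkkkkk.WWWWWWWWWWWW
251 WWWWWWWWWWWW..kkkkkkkkkkkkkkkkkkkkkkkkkkkkkkkkkkkkkkk.WWWWWWWWWWW
254 WWWWWWWWWWWWW.kkkkkkkkkkkkkkkkk..............kkYkkkkk..WWWWWWWWWW
257 WWWWWWWWWWWWW..kkkkk..WWWWWWWWWWWWWWWWWWWWWW..kkkkkkkk.WWWWWWWWWW
260 WWWWWWWWWWWWWW.kkkkkk.WW.RRRRRRRRRRRRRR.WWW....kkkkkkkk.WWWWWWWWW
263 WWWWWWWWWWWWWW..kkkkk..RRRRRRRRRRRRRRRRRRR.....kkkkkkkkk.WWWWWWWW
266 WWWWWWWWWWWWWWW.kkkkkRRRRRRRRRRRRRRRRRRRRRR.....kkkkkkkkk.WWWWWWW
269 WWWWWWWWWWWWWWW.kkkkkkRRRRRRRRRRRRRRRRRRRRR......kkkkkkkk..WWWWWW
272 WWWWWWWWWWWWWWWW.kkkkkkRRRRRRRRRRRRRRRkkkkkkkkk.kkkkkkkk..WWWWWWW
275 WWWWWWWWWWWWWWWWW..kYkkk......................
[... 507 characters left out ...]
WW
299 WWWWWWWWW..kkkkkkkk.........WWW.WWWWWWWW.........kkkkk..WWWWWWWWW
302 WWWWWWWWWW.kkkkkkkkk............WWWW.............kkkkkk..WWWWWWWW
305 WWWWWWWWWW..kkkkkkkkkkk..........................kkkkkkk..WWWWWWW
308 WWWWWWWWWWW.kkkkkkkkkkk.............kkkkkkkkkkkkkkkkkkkkk.WWWWWWW
311 WWWWWWWWWWW..kkkkkkkkkkkkkkkkkkkkkkkkkkkkkkkkkkkkkkkkkkkk..WWWWWW
314 WWWWWWWWWWWW.kkkkkkkkkkkkYkkkkkkRkkkkkkkkYkkkkkkkkkkkkkkkk.WWWWWW
317 WWWWWWWWWWWW.kkkkkkkkkkkk......................WWWWWWW....WWWWWWW
(237, 172, 41, 43)
clk 32.25 pos [ 0.605 -0.283  0.238] yaw -0.006 tilt [-0.0059  0.0006] q [ 1.08  0.79 -1.12  1.5   0.72  1.31 -1.69] w 0.0852 F [-0.3 -0.3 -0.4] shift cm [-15.26 -35.02  -1.09] turn -0.006
```

Red now sits upright at the second level: its cap shows in side rows 260–272 with the label at 284, and it looks round in the wrist view. Next is blue.

Emit:
apply_moves(
  targets=[
    {"xyz": [-2.2,-5,-0.2],"delta_rot": [0,0,0],"gripper": 8.5},
    {"xyz": [-2.2,-5,-0.2],"delta_rot": [0,0,0],"gripper": 8.5},
    {"xyz": [-2.2,-5,-0.2],"delta_rot": [0,0,0],"gripper": 8.5},
    {"xyz": [-2.2,-5,0],"delta_rot": [0,0,0],"gripper": 8.5},
    {"xyz": [-2.2,-5,0],"delta_rot": [0,0,0],"gripper": 8.5},
    {"xyz": [-2.2,-5,0],"delta_rot": [0,0,0],"gripper": 8.5},
    {"xyz": [-2.1,-5,0],"delta_rot": [0,0,0],"gripper": 8.5},
  ],
)

```text
clock: 33.12
ee_pos: [0.4527, 0.0689, 0.2445]
eef_rot: [[1.0, -0.006, -0.007], [-0.006, -1.0, 0.001], [-0.007, -0.001, -1.0]]
wrist_force: [1.6, 0.5, 0.5]
width: 0.085
grip_force: 0.0
```

Emit:
apply_moves(
  targets=[
    {"xyz": [0,0,5],"delta_rot": [0,0,0],"gripper": 8.5},
    {"xyz": [0,0,5],"delta_rot": [0,0,0],"gripper": 8.5},
    {"xyz": [0,0,0],"delta_rot": [0,0,0],"gripper": 8.5},
    {"xyz": [0,0,0],"delta_rot": [0,0,0],"gripper": 8.5},
    {"xyz": [0,0,0],"delta_rot": [0,0,0],"gripper": 8.5},
  ],
)

```text
clock: 33.75
ee_pos: [0.4551, 0.0684, 0.1472]
eef_rot: [[1.0, -0.006, -0.003], [-0.006, -1.0, 0.002], [-0.003, -0.002, -1.0]]
wrist_force: [0.2, 0.4, 0.1]
width: 0.0849
grip_force: 0.0
```

Run:
```python
from h import *
s=manip.get_state();w=manip.capture("wrist")
for k in blobs(w,"blue",200):
    (u,v),r=cv2.minEnclosingCircle(k); p=cast("wrist",(u,v),.046,s)[0]; print(cv2.boundingRect(k),r,p.round(4))
    go(p[0],p[1],.045,0)
```

```text
(232, 181, 48, 47) 24.605714797973633 [0.458  0.0687 0.046 ]
clk 33.8 pos [0.4551 0.0682 0.1471] yaw -0.006 tilt [-0.0026  0.0014] q [ 0.73  0.57 -1.16  2.09  0.67  0.92 -2.38] w 0.085 F [0.1 0.5 0.1] shift cm [ 0.32 -0.04 10.21] turn -0.006
```

Emit:
apply_moves(
  targets=[
    {"xyz": [0.1,0,4],"delta_rot": [0,0,0],"gripper": 8.5},
    {"xyz": [0,0,3.5],"delta_rot": [0,0,0],"gripper": 8.5},
    {"xyz": [0,0,2],"delta_rot": [0,0,0],"gripper": 8.5},
    {"xyz": [0,0,0.6],"delta_rot": [0,0,0],"gripper": 8.5},
    {"xyz": [0,0,0],"delta_rot": [0,0,0],"gripper": 8.5},
    {"xyz": [0,0,0],"delta_rot": [0,0,0],"gripper": 3},
    {"xyz": [0,0,0],"delta_rot": [0,0,0],"gripper": 3},
    {"xyz": [0,0,0],"delta_rot": [0,0,0],"gripper": 3},
  ],
  squeeze=40,
)

```text
clock: 34.8
ee_pos: [0.4548, 0.0682, 0.0454]
eef_rot: [[1.0, -0.006, -0.004], [-0.006, -1.0, 0.001], [-0.004, -0.001, -1.0]]
wrist_force: [-1.4, -1.2, 5.4]
width: 0.0386
grip_force: 39.5
```

Emit:
apply_moves(
  targets=[
    {"xyz": [0,0,-5],"delta_rot": [0,0,0],"gripper": 3},
    {"xyz": [0,0,-6],"delta_rot": [0,0,0],"gripper": 3},
    {"xyz": [0,0,-5],"delta_rot": [0,0,0],"gripper": 3},
    {"xyz": [0,0,-1],"delta_rot": [0,0,0],"gripper": 3},
    {"xyz": [0,0,0],"delta_rot": [0,0,0],"gripper": 3},
  ],
)

```text
clock: 35.42
ee_pos: [0.4553, 0.0675, 0.2147]
eef_rot: [[1.0, -0.006, -0.004], [-0.006, -1.0, 0.0], [-0.004, -0.0, -1.0]]
wrist_force: [-0.5, 0.7, -0.7]
width: 0.0388
grip_force: 40.7
```

```bash
python3 -c "
from h import *
go(.605,-.283,.215,0)"
```

```text
clk 35.42 pos [0.4553 0.0675 0.2147] yaw -0.006 tilt [-0.0044  0.0001] q [ 0.82  0.45 -1.24  2.03  0.51  1.02 -2.25] w 0.0388 F [-0.5  0.7 -0.7] shift cm [15.19 34.95 -0.1 ] turn -0.006
```

Emit:
apply_moves(
  targets=[
    {"xyz": [2.2,5,0],"delta_rot": [0,0,0],"gripper": 3},
    {"xyz": [2.2,5,0],"delta_rot": [0,0,0],"gripper": 3},
    {"xyz": [2.2,5,0],"delta_rot": [0,0,0],"gripper": 3},
    {"xyz": [2.2,5,0],"delta_rot": [0,0,0],"gripper": 3},
    {"xyz": [2.2,5,0],"delta_rot": [0,0,0],"gripper": 3},
    {"xyz": [2.1,5,0],"delta_rot": [0,0,0],"gripper": 3},
    {"xyz": [2.1,4.9,0],"delta_rot": [0,0,0],"gripper": 3},
    {"xyz": [0,0,0],"delta_rot": [0,0,0],"gripper": 3},
  ],
)

```text
clock: 36.42
ee_pos: [0.6042, -0.2873, 0.2091]
eef_rot: [[1.0, -0.013, -0.009], [-0.013, -1.0, 0.001], [-0.009, -0.001, -1.0]]
wrist_force: [-0.2, 0.7, -0.4]
width: 0.0387
grip_force: 40.7
```

Emit:
apply_moves(
  targets=[
    {"xyz": [0,0,2.5],"delta_rot": [0,0,0],"gripper": 3},
    {"xyz": [0,0,1],"delta_rot": [0,0,0],"gripper": 3},
    {"xyz": [0,0,0],"delta_rot": [0,0,0],"gripper": 3},
    {"xyz": [0,0,0],"delta_rot": [0,0,0],"gripper": 3},
  ],
)

```text
clock: 36.92
ee_pos: [0.6053, -0.281, 0.1788]
eef_rot: [[1.0, -0.004, -0.005], [-0.004, -1.0, 0.001], [-0.005, -0.001, -1.0]]
wrist_force: [0.8, 0.4, 0.2]
width: 0.0385
grip_force: 40.7
```

```bash
python3 -c "
from h import *
align('blue')"
```

```text
clk 36.98 pos [ 0.6055 -0.2813  0.1791] yaw -0.005 tilt [-0.0043  0.0007] q [ 1.04  0.81 -1.02  1.55  0.73  1.2  -1.69] w 0.039 F [-0.4 -0.2 -0.4] shift cm [-0.03  0.22  3.71] turn -0.005
cap bbox (213, 216, 86, 93) centre (256.0, 266.0) [ 0.6103 -0.2813  0.1788]
166 200 317 258.5
172 200 318 259.0
178 200 318 259.0
184 200 317 258.5
col215 dark [138 144 145]
```

Emit:
apply_moves(
  targets=[
    {"xyz": [-0.2,0.2,1],"delta_rot": [0,0,0],"gripper": 3},
    {"xyz": [0,0,1],"delta_rot": [0,0,0],"gripper": 3},
    {"xyz": [0,0,0.6],"delta_rot": [0,0,0],"gripper": 3},
    {"xyz": [0,0,0],"delta_rot": [0,0,0],"gripper": 3},
    {"xyz": [0,0,0],"delta_rot": [0,0,0],"gripper": 3},
  ],
)

```text
clock: 37.6
ee_pos: [0.6032, -0.2836, 0.1526]
eef_rot: [[1.0, -0.005, -0.005], [-0.005, -1.0, 0.001], [-0.005, -0.001, -1.0]]
wrist_force: [-0.0, 0.9, -0.9]
width: 0.0388
grip_force: 40.7
```

Emit:
apply_moves(
  targets=[
    {"xyz": [0,0,0.4],"delta_rot": [0,0,0],"gripper": 3},
    {"xyz": [0,0,0],"delta_rot": [0,0,0],"gripper": 3},
  ],
)

```text
clock: 37.85
ee_pos: [0.6028, -0.2837, 0.1482]
eef_rot: [[1.0, -0.006, -0.006], [-0.005, -1.0, 0.001], [-0.006, -0.001, -1.0]]
wrist_force: [0.3, 0.1, -1.1]
width: 0.0391
grip_force: 40.7
```

Emit:
apply_moves(
  targets=[
    {"xyz": [0,0,0.4],"delta_rot": [0,0,0],"gripper": 3},
    {"xyz": [0,0,0],"delta_rot": [0,0,0],"gripper": 3},
  ],
)

```text
clock: 38.1
ee_pos: [0.6027, -0.2836, 0.1441]
eef_rot: [[1.0, -0.006, -0.006], [-0.006, -1.0, 0.001], [-0.006, -0.001, -1.0]]
wrist_force: [0.1, 0.5, -0.8]
width: 0.0388
grip_force: 40.7
```

Emit:
apply_moves(
  targets=[
    {"xyz": [0,0,0.1],"delta_rot": [0,0,0],"gripper": 3},
    {"xyz": [0,0,0],"delta_rot": [0,0,0],"gripper": 3},
  ],
)

```text
clock: 38.35
ee_pos: [0.6029, -0.2836, 0.1434]
eef_rot: [[1.0, -0.005, -0.005], [-0.005, -1.0, 0.001], [-0.005, -0.001, -1.0]]
wrist_force: [0.4, 0.8, -0.2]
width: 0.0385
grip_force: 40.7
```

Emit:
apply_moves(
  targets=[
    {"xyz": [0,0,0],"delta_rot": [0,0,0],"gripper": 4.6},
    {"xyz": [0,0,0],"delta_rot": [0,0,0],"gripper": 5},
    {"xyz": [0,0,0],"delta_rot": [0,0,0],"gripper": 5},
    {"xyz": [0,0,-3],"delta_rot": [0,0,0],"gripper": 5},
    {"xyz": [0,0,-6],"delta_rot": [0,0,0],"gripper": 6},
    {"xyz": [0,0,-3],"delta_rot": [0,0,0],"gripper": 8.5},
    {"xyz": [0,0,0],"delta_rot": [0,0,0],"gripper": 8.5},
  ],
)

```text
clock: 39.22
ee_pos: [0.6052, -0.2838, 0.2669]
eef_rot: [[1.0, -0.006, -0.0], [-0.006, -1.0, -0.001], [-0.0, 0.001, -1.0]]
wrist_force: [0.4, -0.0, -0.9]
width: 0.0852
grip_force: 0.0
```

Run:
```python
from h import *
s=manip.get_state();d=manip.capture("side");w=manip.capture("wrist");t=manip.capture("top")
for n,im in(("side",d),("top",t),("wrist",w)):
    for k in blobs(im,"blue",60):
        (u,v),r=cv2.minEnclosingCircle(k); print(n,cv2.boundingRect(k),round(r,1),cast(n,(u,v),.143,s)[0].round(4))
go(.451,.1765,.26,0.226)
```

```text
top (395, 156, 25, 21) 12.6 [ 0.603  -0.2787  0.143 ]
wrist (233, 173, 46, 47) 23.9 [ 0.6076 -0.2839  0.143 ]
clk 39.38 pos [ 0.6028 -0.284   0.2622] yaw -0.006 tilt [-0.007   0.0013] q [ 1.07  0.74 -1.07  1.48  0.65  1.32 -1.64] w 0.0847 F [-0.7  0.3  0.1] shift cm [-15.44 -45.96   0.39] turn -0.232
```

The blue cap is at height ≈0.145 and centred in the funnel, so all three jars are stacked. Now the block. I'll make a half turn on the way, to keep joint 7 clear of its limit.

Emit:
apply_moves(
  targets=[
    {"xyz": [-1.7,-5.1,0],"delta_rot": [0,0,0],"gripper": 8.5},
    {"xyz": [-1.7,-5.1,0],"delta_rot": [0,0,0],"gripper": 8.5},
    {"xyz": [-1.7,-5.1,0],"delta_rot": [0,0,0],"gripper": 8.5},
    {"xyz": [-1.7,-5.1,0],"delta_rot": [0,0,0],"gripper": 8.5},
    {"xyz": [-1.7,-5.1,0],"delta_rot": [0,0,0],"gripper": 8.5},
    {"xyz": [-1.7,-5.1,0],"delta_rot": [0,0,0],"gripper": 8.5},
    {"xyz": [-1.7,-5.1,0],"delta_rot": [0,0,-0.187],"gripper": 8.5},
    {"xyz": [0,0,0],"delta_rot": [0,0,-0.187],"gripper": 8.5},
  ],
)

```text
clock: 40.38
ee_pos: [0.4839, 0.0782, 0.2641]
eef_rot: [[0.928, 0.374, -0.006], [0.374, -0.928, 0.001], [-0.005, -0.003, -1.0]]
wrist_force: [0.6, -0.8, 0.0]
width: 0.085
grip_force: 0.0
```

Emit:
apply_moves(
  targets=[
    {"xyz": [0,0,0],"delta_rot": [0,0,-0.187],"gripper": 8.5},
    {"xyz": [0,0,0],"delta_rot": [0,0,-0.187],"gripper": 8.5},
    {"xyz": [0,0,0],"delta_rot": [0,0,-0.187],"gripper": 8.5},
    {"xyz": [0,0,0],"delta_rot": [0,0,-0.187],"gripper": 8.5},
    {"xyz": [0,0,0],"delta_rot": [0,0,-0.187],"gripper": 8.5},
    {"xyz": [0,0,0],"delta_rot": [0,0,-0.187],"gripper": 8.5},
    {"xyz": [0,0,0],"delta_rot": [0,0,-0.187],"gripper": 8.5},
    {"xyz": [0,0,0],"delta_rot": [0,0,-0.187],"gripper": 8.5},
  ],
)

```text
clock: 41.38
ee_pos: [0.4857, 0.0734, 0.2631]
eef_rot: [[-0.295, 0.955, -0.008], [0.955, 0.295, 0.001], [0.004, -0.007, -1.0]]
wrist_force: [0.1, 0.4, -1.2]
width: 0.085
grip_force: 0.0
```

Emit:
apply_moves(
  targets=[
    {"xyz": [0,0,0],"delta_rot": [0,0,-0.187],"gripper": 8.5},
    {"xyz": [0,0,0],"delta_rot": [0,0,-0.187],"gripper": 8.5},
    {"xyz": [0,0,0],"delta_rot": [0,0,-0.187],"gripper": 8.5},
    {"xyz": [0,0,0],"delta_rot": [0,0,-0.187],"gripper": 8.5},
    {"xyz": [0,0,0],"delta_rot": [0,0,-0.187],"gripper": 8.5},
    {"xyz": [0,0,0],"delta_rot": [0,0,-0.187],"gripper": 8.5},
    {"xyz": [0,0,0],"delta_rot": [0,0,-0.187],"gripper": 8.5},
    {"xyz": [0,0,0],"delta_rot": [0,0,-0.187],"gripper": 8.5},
  ],
)

```text
clock: 42.38
ee_pos: [0.4857, 0.0735, 0.2631]
eef_rot: [[-0.975, -0.223, -0.008], [-0.223, 0.975, 0.001], [0.007, 0.003, -1.0]]
wrist_force: [-0.1, 0.4, -0.4]
width: 0.0852
grip_force: 0.0
```

```bash
python3 -c "
from h import *
go(.451,.1765,.16,.226-np.pi)"
```

```text
clk 42.38 pos [0.4857 0.0735 0.2631] yaw -2.916 tilt [-0.0076  0.0013] q [ 0.9   0.68 -1.53  1.91  0.71  1.29  0.94] w 0.0852 F [-0.1  0.4 -0.4] shift cm [ 1.01 10.79 10.35] turn -0.001
```

Emit:
apply_moves(
  targets=[
    {"xyz": [0.3,3.6,1],"delta_rot": [0,0,0],"gripper": 6},
    {"xyz": [0.3,3.6,3],"delta_rot": [0,0,0],"gripper": 6},
    {"xyz": [0.4,3.6,4],"delta_rot": [0,0,0],"gripper": 6},
    {"xyz": [0,0,0],"delta_rot": [0,0,0],"gripper": 6},
    {"xyz": [0,0,0],"delta_rot": [0,0,0],"gripper": 6},
  ],
)

```text
clock: 43.0
ee_pos: [0.4527, 0.1768, 0.1843]
eef_rot: [[-0.976, -0.218, -0.007], [-0.218, 0.976, 0.001], [0.006, 0.002, -1.0]]
wrist_force: [0.9, -0.7, 0.2]
width: 0.0598
grip_force: 0.0
```

Run:
```python
from h import *
go(.451,.1765,.044,.226-np.pi)
s=manip.get_state();w=manip.capture("wrist")
m=cv2.inRange(cv2.cvtColor(w,cv2.COLOR_BGR2HSV),(3,80,30),(20,255,255))
for k in sorted(cv2.findContours(m,cv2.RETR_EXTERNAL,cv2.CHAIN_APPROX_NONE)[0],key=cv2.contourArea)[-3:]:
    r=cv2.minAreaRect(k); b=cast("wrist",cv2.boxPoints(r),.018,s); print(cv2.boundingRect(k),cv2.contourArea(k),r,b.mean(0).round(4),b[:,:2].round(3).tolist())
cv2.imwrite("pics/b1.png",w)
```

```text
clk 43.0 pos [0.4527 0.1768 0.1843] yaw -2.922 tilt [-0.0065  0.0008] q [ 0.6   0.71 -1.37  2.    0.78  1.13  0.67] w 0.0598 F [ 0.9 -0.7  0.2] shift cm [ 0.08 -0.03 14.03] turn -0.007
(169, 13, 51, 57) 2079.5 ((194.75, 41.25), (57.982757568359375, 45.961936950683594), 45.0) [0.3346 0.096  0.018 ] [[0.338, 0.064], [0.307, 0.088], [0.33, 0.128], [0.363, 0.104]]
(234, 157, 44, 62) 2438.0 ((255.5, 187.5), (61.0, 43.0), 90.0) [0.4522 0.1769 0.018 ] [[0.426, 0.15], [0.417, 0.19], [0.478, 0.205], [0.488, 0.162]]
(0, 241, 151, 96) 7208.5 ((67.70169067382812, 298.2635803222656), (153.28079223632812, 90.23884582519531), 10.030213356018066) [6.243e-01 4.000e-04 1.800e-02] [[0.684, -0.093], [0.566, -0.073], [0.563, 0.086], [0.684, 0.082]]
```

Emit:
apply_moves(
  targets=[
    {"xyz": [0,0,5],"delta_rot": [0,0,0],"gripper": 6},
    {"xyz": [0,0,5],"delta_rot": [0,0,0],"gripper": 6},
    {"xyz": [0,0,2.8],"delta_rot": [0,0,0],"gripper": 6},
    {"xyz": [0,0,1],"delta_rot": [0,0,0],"gripper": 6},
    {"xyz": [0,0,0],"delta_rot": [0,0,0],"gripper": 6},
    {"xyz": [0,0,0],"delta_rot": [0,0,0],"gripper": 1.5},
    {"xyz": [0,0,0],"delta_rot": [0,0,0],"gripper": 1.5},
    {"xyz": [0,0,0],"delta_rot": [0,0,0],"gripper": 1.5},
  ],
  squeeze=50,
)

```text
clock: 44.05
ee_pos: [0.4531, 0.1776, 0.0479]
eef_rot: [[-0.976, -0.217, -0.003], [-0.217, 0.976, 0.001], [0.003, 0.002, -1.0]]
wrist_force: [0.3, -0.5, 6.5]
width: 0.0212
grip_force: 50.2
```

```bash
python3 -c "
from h import *
go(.62,-.01,.12)"
```

```text
clk 44.05 pos [0.4531 0.1776 0.0479] yaw -2.923 tilt [-0.0031  0.0012] q [ 0.43  0.86 -1.12  2.07  1.03  0.92  0.51] w 0.0212 F [ 0.3 -0.5  6.5] shift cm [-12.2  -21.92  -7.28]
```

Emit:
apply_moves(
  targets=[
    {"xyz": [0,0,-3],"delta_rot": [0,0,0],"gripper": 1.5},
    {"xyz": [0,0,-5],"delta_rot": [0,0,0],"gripper": 1.5},
    {"xyz": [-2.5,-4.4,0],"delta_rot": [0,0,0],"gripper": 1.5},
    {"xyz": [-2.5,-4.4,0],"delta_rot": [0,0,0],"gripper": 1.5},
    {"xyz": [-2.4,-4.4,0],"delta_rot": [0,0,0],"gripper": 1.5},
    {"xyz": [-2.4,-4.4,0],"delta_rot": [0,0,0],"gripper": 1.5},
    {"xyz": [-2.4,-4.4,0],"delta_rot": [0,0,0],"gripper": 1.5},
    {"xyz": [0,0,0],"delta_rot": [0,0,0],"gripper": 1.5},
  ],
)

```text
clock: 45.05
ee_pos: [0.6218, -0.0163, 0.1251]
eef_rot: [[-0.978, -0.209, -0.005], [-0.209, 0.978, -0.0], [0.005, 0.0, -1.0]]
wrist_force: [-0.3, 0.6, -1.2]
width: 0.0211
grip_force: 49.4
```

Emit:
apply_moves(
  targets=[
    {"xyz": [0,0,3],"delta_rot": [0,0,0],"gripper": 1.5},
    {"xyz": [0,0,2.5],"delta_rot": [0,0,0],"gripper": 1.5},
    {"xyz": [0,0,0.8],"delta_rot": [0,0,0],"gripper": 1.5},
    {"xyz": [0,0,0],"delta_rot": [0,0,0],"gripper": 1.5},
    {"xyz": [0,0,0],"delta_rot": [0,0,0],"gripper": 1.5},
  ],
)

```text
clock: 45.68
ee_pos: [0.6197, -0.0104, 0.0636]
eef_rot: [[-0.976, -0.218, -0.004], [-0.218, 0.976, 0.001], [0.003, 0.002, -1.0]]
wrist_force: [0.9, -0.2, -0.6]
width: 0.0206
grip_force: 49.3
```

Emit:
apply_moves(
  targets=[
    {"xyz": [0,0,0.8],"delta_rot": [0,0,0],"gripper": 1.5},
    {"xyz": [0,0,0.2],"delta_rot": [0,0,0],"gripper": 1.5},
    {"xyz": [0,0,0],"delta_rot": [0,0,0],"gripper": 1.5},
  ],
)

```text
clock: 46.05
ee_pos: [0.6189, -0.011, 0.0525]
eef_rot: [[-0.976, -0.217, -0.006], [-0.217, 0.976, 0.001], [0.005, 0.002, -1.0]]
wrist_force: [-0.4, 0.1, -1.2]
width: 0.0212
grip_force: 49.3
```

Emit:
apply_moves(
  targets=[
    {"xyz": [0,0,0.1],"delta_rot": [0,0,0],"gripper": 1.5},
    {"xyz": [0,0,0],"delta_rot": [0,0,0],"gripper": 1.5},
  ],
)

```text
clock: 46.3
ee_pos: [0.6192, -0.0109, 0.052]
eef_rot: [[-0.976, -0.217, -0.005], [-0.217, 0.976, 0.001], [0.005, 0.002, -1.0]]
wrist_force: [-1.4, -1.0, 2.0]
width: 0.0207
grip_force: 49.5
```

Light contact with the tray floor. I'll release, rise, and go to the brush at (0.417,0.304).

Emit:
apply_moves(
  targets=[
    {"xyz": [0,0,0],"delta_rot": [0,0,0],"gripper": 5},
    {"xyz": [0,0,0],"delta_rot": [0,0,0],"gripper": 5},
    {"xyz": [0,0,0],"delta_rot": [0,0,0],"gripper": 5},
    {"xyz": [0,0,-3],"delta_rot": [0,0,0],"gripper": 5},
    {"xyz": [0,0,-6],"delta_rot": [0,0,0],"gripper": 5},
    {"xyz": [0,0,0],"delta_rot": [0,0,0],"gripper": 5},
  ],
)

```text
clock: 47.05
ee_pos: [0.6224, -0.0097, 0.1466]
eef_rot: [[-0.976, -0.217, 0.003], [-0.217, 0.976, 0.002], [-0.003, 0.001, -1.0]]
wrist_force: [-0.2, -0.3, -0.9]
width: 0.0499
grip_force: 0.0
```

Run:
```python
from h import *
go(.417,.304,.16,.143-np.pi)
```

```text
clk 47.05 pos [ 0.6224 -0.0097  0.1466] yaw -2.922 tilt [0.0028 0.0021] q [ 0.75  0.9  -1.2   1.7   0.9   1.2   1.1 ] w 0.0499 F [-0.2 -0.3 -0.9] shift cm [13.23 35.09 -1.33] turn 0.076
```

Emit:
apply_moves(
  targets=[
    {"xyz": [1.9,5,-0.3],"delta_rot": [0,0,0],"gripper": 5},
    {"xyz": [1.9,5,-0.3],"delta_rot": [0,0,0],"gripper": 5},
    {"xyz": [1.9,5,-0.3],"delta_rot": [0,0,0],"gripper": 5},
    {"xyz": [1.9,5,0],"delta_rot": [0,0,0],"gripper": 5},
    {"xyz": [1.9,5,0],"delta_rot": [0,0,0],"gripper": 5},
    {"xyz": [1.9,5,0],"delta_rot": [0,0,0],"gripper": 5},
    {"xyz": [1.8,5,0],"delta_rot": [0,0,0.075],"gripper": 5},
    {"xyz": [0,0,0],"delta_rot": [0,0,0],"gripper": 5},
  ],
)

```text
clock: 48.05
ee_pos: [0.4111, 0.3062, 0.1526]
eef_rot: [[-0.988, -0.152, -0.005], [-0.152, 0.988, 0.003], [0.005, 0.004, -1.0]]
wrist_force: [0.2, -0.2, -0.1]
width: 0.0501
grip_force: 0.0
```

Emit:
apply_moves(
  targets=[
    {"xyz": [0,0,0],"delta_rot": [0,0,0],"gripper": 5},
    {"xyz": [0,0,0],"delta_rot": [0,0,0],"gripper": 5},
  ],
)

```text
clock: 48.3
ee_pos: [0.4156, 0.3005, 0.1516]
eef_rot: [[-0.99, -0.141, -0.006], [-0.141, 0.99, 0.0], [0.005, 0.001, -1.0]]
wrist_force: [0.9, -0.5, 0.0]
width: 0.0504
grip_force: 0.0
```

Run:
```python
from h import *
s=manip.get_state();go(.417,.304,.015,.143-np.pi);w=manip.capture("wrist")
m=cv2.inRange(cv2.cvtColor(w,cv2.COLOR_BGR2HSV),(3,80,30),(20,255,255))
for k in sorted(cv2.findContours(m,cv2.RETR_EXTERNAL,cv2.CHAIN_APPROX_NONE)[0],key=cv2.contourArea)[-3:]:
    r=cv2.minAreaRect(k); b=cast("wrist",cv2.boxPoints(r),.012,s); print(cv2.boundingRect(k),r,b.mean(0).round(4),b[:,:2].round(3).tolist())
t=manip.capture("top")
for c in("brown","orange"):
    for k in blobs(t,c)[:5]: r=cv2.minAreaRect(k); print(c,r[0],r[1],cast("top",cv2.boxPoints(r),.05)[:,:2].mean(0).round(3))
```

```text
clk 48.3 pos [0.4156 0.3005 0.1516] yaw -3.0 tilt [-0.0056  0.0003] q [ 0.25  0.74 -1.24  1.96  0.81  1.07  0.35] w 0.0504 F [ 0.9 -0.5  0. ] shift cm [-0.26  0.31 13.66] turn -0.001
(0, 301, 35, 59) ((17.0, 330.0), (58.0, 34.0), 90.0) [0.5971 0.0731 0.012 ] [[0.562, 0.059], [0.558, 0.093], [0.632, 0.088], [0.637, 0.052]]
(250, 147, 23, 69) ((260.9255065917969, 181.1029510498047), (68.09191131591797, 21.200342178344727), 89.02897644042969) [0.4025 0.3036 0.012 ] [[0.373, 0.289], [0.37, 0.308], [0.432, 0.318], [0.435, 0.299]]
(0, 36, 55, 58) ((27.0, 64.5), (54.0, 57.0), 0.0) [0.3333 0.1015 0.012 ] [[0.358, 0.078], [0.315, 0.082], [0.309, 0.124], [0.352, 0.122]]
brown (264.0, 166.0) (84.0, 50.0) [ 0.617 -0.013]
brown (118.04400634765625, 265.49200439453125) (28.89000129699707, 9.212600708007812) [0.407 0.29 ]
orange (267.0, 167.0) (48.0, 76.0) [ 0.615 -0.019]
orange (9.5, 122.0) (76.0, 19.0) [0.71  0.533]
orange (118.00836181640625, 265.5641174316406) (28.88574981689453, 8.4070463180542) [0.406 0.29 ]
orange (209.41200256347656, 299.9840087890625) (18.530942916870117, 13.471301078796387) [0.337 0.099]
orange (130.3213653564453, 72.95655059814453) (14.149985313415527, 27.260080337524414) [0.82  0.278]
```

Emit:
apply_moves(
  targets=[
    {"xyz": [-0.2,0.45,4],"delta_rot": [0,0,0],"gripper": 5},
    {"xyz": [0,0,4],"delta_rot": [0,0,0],"gripper": 5},
    {"xyz": [0,0,3],"delta_rot": [0,0,0],"gripper": 5},
    {"xyz": [0,0,1.1],"delta_rot": [0,0,0],"gripper": 5},
    {"xyz": [0,0,0],"delta_rot": [0,0,0],"gripper": 5},
    {"xyz": [0,0,0],"delta_rot": [0,0,0],"gripper": 5},
  ],
)

```text
clock: 49.15
ee_pos: [0.4161, 0.3074, 0.0322]
eef_rot: [[-0.99, -0.143, -0.004], [-0.143, 0.99, 0.002], [0.004, 0.003, -1.0]]
wrist_force: [0.4, -0.5, -0.5]
width: 0.05
grip_force: 0.0
```

```bash
python3 -c "
from h import *
go(.417,.305,.027)"
```

```text
clk 49.15 pos [0.4161 0.3074 0.0322] yaw -2.998 tilt [-0.0039  0.0024] q [ 0.1   0.88 -1.04  2.    1.01  0.9   0.21] w 0.05 F [ 0.4 -0.5 -0.5] shift cm [-0.05 -0.25  0.52]
```

Emit:
apply_moves(
  targets=[
    {"xyz": [0,-0.15,0.4],"delta_rot": [0,0,0],"gripper": 5},
    {"xyz": [0,0,0],"delta_rot": [0,0,0],"gripper": 5},
    {"xyz": [0,0,0],"delta_rot": [0,0,0],"gripper": 1.2},
    {"xyz": [0,0,0],"delta_rot": [0,0,0],"gripper": 1.2},
    {"xyz": [0,0,0],"delta_rot": [0,0,0],"gripper": 1.2},
    {"xyz": [0,0,0],"delta_rot": [0,0,0],"gripper": 1.2},
  ],
  squeeze=50,
)

```text
clock: 49.9
ee_pos: [0.4157, 0.3057, 0.0275]
eef_rot: [[-0.99, -0.144, -0.005], [-0.144, 0.99, 0.001], [0.004, 0.002, -1.0]]
wrist_force: [0.1, -0.1, 5.6]
width: 0.0187
grip_force: 49.7
```

Emit:
apply_moves(
  targets=[
    {"xyz": [0,0,-3],"delta_rot": [0,0,0],"gripper": 1.2},
    {"xyz": [0,0,-5],"delta_rot": [0,0,0],"gripper": 1.2},
    {"xyz": [0,0,-2],"delta_rot": [0,0,0],"gripper": 1.2},
    {"xyz": [0,0,0],"delta_rot": [0,0,0],"gripper": 1.2},
  ],
)

```text
clock: 50.4
ee_pos: [0.4169, 0.3054, 0.1279]
eef_rot: [[-0.99, -0.143, -0.003], [-0.143, 0.99, 0.002], [0.003, 0.002, -1.0]]
wrist_force: [-0.2, 0.3, -0.7]
width: 0.0185
grip_force: 49.0
```

```bash
python3 -c "
from h import *
go(.606,.277,.12)"
```

```text
clk 50.4 pos [0.4169 0.3054 0.1279] yaw -2.998 tilt [-0.0032  0.0019] q [ 0.21  0.76 -1.19  1.97  0.84  1.03  0.33] w 0.0185 F [-0.2  0.3 -0.7] shift cm [-18.31  -5.51   0.72]
```

Emit:
apply_moves(
  targets=[
    {"xyz": [-4.6,-1.4,0],"delta_rot": [0,0,0],"gripper": 1.2},
    {"xyz": [-4.6,-1.4,0],"delta_rot": [0,0,0],"gripper": 1.2},
    {"xyz": [-4.6,-1.4,0],"delta_rot": [0,0,0],"gripper": 1.2},
    {"xyz": [-4.5,-1.3,0],"delta_rot": [0,0,0.172],"gripper": 1.2},
    {"xyz": [0,0,0],"delta_rot": [0,0,0.172],"gripper": 1.2},
    {"xyz": [0,0,0],"delta_rot": [0,0,0.172],"gripper": 1.2},
    {"xyz": [0,0,0],"delta_rot": [0,0,0.172],"gripper": 1.2},
    {"xyz": [0,0,0],"delta_rot": [0,0,0.172],"gripper": 1.2},
  ],
)

```text
clock: 51.4
ee_pos: [0.6042, 0.276, 0.1233]
eef_rot: [[-0.751, 0.661, -0.008], [0.661, 0.751, -0.001], [0.005, -0.006, -1.0]]
wrist_force: [0.2, 0.7, -0.1]
width: 0.0178
grip_force: 49.1
```

Emit:
apply_moves(
  targets=[
    {"xyz": [0,0,0],"delta_rot": [0,0,0.172],"gripper": 1.2},
    {"xyz": [0,0,0],"delta_rot": [0,0,0.172],"gripper": 1.2},
    {"xyz": [0,0,0],"delta_rot": [0,0,0.172],"gripper": 1.2},
    {"xyz": [0,0,0],"delta_rot": [0,0,0.172],"gripper": 1.2},
    {"xyz": [0,0,0],"delta_rot": [0,0,0],"gripper": 1.2},
    {"xyz": [0,0,0],"delta_rot": [0,0,0],"gripper": 1.2},
  ],
)

```text
clock: 52.15
ee_pos: [0.6046, 0.2766, 0.1248]
eef_rot: [[-0.169, 0.986, -0.007], [0.986, 0.169, -0.0], [0.001, -0.007, -1.0]]
wrist_force: [-0.1, -0.7, -0.5]
width: 0.0185
grip_force: 49.0
```

Run:
```python
from h import *
go(.606,.28,.0325)
d=manip.capture("side"); t=manip.capture("top")
cv2.imwrite("pics/b2.png",np.hstack([cv2.resize(d[110:190,190:300],(440,320),interpolation=2),cv2.resize(t[125:215,75:185],(360,320),interpolation=2)]))
```

```text
clk 52.15 pos [0.6046 0.2766 0.1248] yaw 1.741 tilt [-0.0067 -0.    ] q [ 0.07  0.79 -0.81  1.59  0.63  1.04 -0.75] w 0.0185 F [-0.1 -0.7 -0.5] shift cm [0.3  0.25 9.23]
```

Emit:
apply_moves(
  targets=[
    {"xyz": [0.2,0.2,3],"delta_rot": [0,0,0],"gripper": 1.2},
    {"xyz": [0,0,3],"delta_rot": [0,0,0],"gripper": 1.2},
    {"xyz": [0,0,2],"delta_rot": [0,0,0],"gripper": 1.2},
    {"xyz": [0,0,0.6],"delta_rot": [0,0,0],"gripper": 1.2},
    {"xyz": [0,0,0],"delta_rot": [0,0,0],"gripper": 1.2},
    {"xyz": [0,0,0],"delta_rot": [0,0,0],"gripper": 1.2},
  ],
)

```text
clock: 53.0
ee_pos: [0.6071, 0.28, 0.0413]
eef_rot: [[-0.166, 0.986, -0.004], [0.986, 0.166, 0.002], [0.003, -0.003, -1.0]]
wrist_force: [0.6, -0.5, -0.2]
width: 0.0187
grip_force: 49.0
```

Emit:
apply_moves(
  targets=[
    {"xyz": [0,0,0.4],"delta_rot": [0,0,0],"gripper": 1.2},
    {"xyz": [0,0,0],"delta_rot": [0,0,0],"gripper": 1.2},
  ],
)

```text
clock: 53.25
ee_pos: [0.6064, 0.2793, 0.0362]
eef_rot: [[-0.166, 0.986, -0.005], [0.986, 0.166, 0.001], [0.002, -0.005, -1.0]]
wrist_force: [-0.4, 0.2, 0.2]
width: 0.0186
grip_force: 49.0
```

Emit:
apply_moves(
  targets=[
    {"xyz": [0,0,0.4],"delta_rot": [0,0,0],"gripper": 1.2},
    {"xyz": [0,0,0],"delta_rot": [0,0,0],"gripper": 1.2},
  ],
)

```text
clock: 53.5
ee_pos: [0.6062, 0.2794, 0.0318]
eef_rot: [[-0.166, 0.986, -0.005], [0.986, 0.166, 0.001], [0.002, -0.005, -1.0]]
wrist_force: [-0.7, 0.8, -0.0]
width: 0.0184
grip_force: 49.0
```

Emit:
apply_moves(
  targets=[
    {"xyz": [0,0,0],"delta_rot": [0,0,0],"gripper": 4},
    {"xyz": [0,0,0],"delta_rot": [0,0,0],"gripper": 4},
    {"xyz": [0,0,0],"delta_rot": [0,0,0],"gripper": 4},
    {"xyz": [0,0,-3],"delta_rot": [0,0,0],"gripper": 4},
    {"xyz": [0,0,-6],"delta_rot": [0,0,0],"gripper": 4},
    {"xyz": [0,0,-6],"delta_rot": [0,0,0],"gripper": 4},
    {"xyz": [-5,5,0],"delta_rot": [0,0,0],"gripper": 4},
  ],
)

```text
clock: 54.38
ee_pos: [0.657, 0.2518, 0.1902]
eef_rot: [[-0.177, 0.984, 0.003], [0.984, 0.177, 0.009], [0.009, 0.005, -1.0]]
wrist_force: [1.2, 0.8, 0.9]
width: 0.0402
grip_force: 0.0
```

Emit:
apply_moves(
  targets=[
    {"xyz": [5,-4,0],"delta_rot": [0,0,0],"gripper": 4},
    {"xyz": [5,-4,0],"delta_rot": [0,0,0],"gripper": 4},
    {"xyz": [3,-4,0],"delta_rot": [0,0,0],"gripper": 4},
    {"xyz": [3,-4,0],"delta_rot": [0,0,0],"gripper": 4},
    {"xyz": [0,-4,0],"delta_rot": [0,0,0],"gripper": 4},
    {"xyz": [0,0,0],"delta_rot": [0,0,0],"gripper": 4},
    {"xyz": [0,0,0],"delta_rot": [0,0,0],"gripper": 4},
  ],
)

```text
clock: 55.25
ee_pos: [0.4375, 0.3654, 0.1834]
eef_rot: [[-0.165, 0.986, -0.004], [0.986, 0.165, 0.001], [0.002, -0.004, -1.0]]
wrist_force: [1.4, -0.2, -0.2]
width: 0.0397
grip_force: 0.0
```

Run:
```python
from h import *
go(.6,.28,.3)
d=manip.capture("side"); t=manip.capture("top")
cv2.imwrite("pics/fin.png",np.hstack([cv2.resize(d[110:330,150:350],(380,418),interpolation=2),cv2.resize(t[120:285,75:440][:, :],(420,190),interpolation=2) if 0 else np.vstack([cv2.resize(t[120:280,70:260],(420,354),interpolation=2),cv2.resize(t[140:200,230:440],(420,120),interpolation=2)])[:418]]))
```

```text
clk 55.25 pos [0.4375 0.3654 0.1834] yaw 1.737 tilt [-0.0039  0.0011] q [-0.06  0.58 -0.91  1.81  0.53  1.02 -1.01] w 0.0397 F [ 1.4 -0.2 -0.2] shift cm [-11.09  14.57 -11.73]
```

View pics/fin.png

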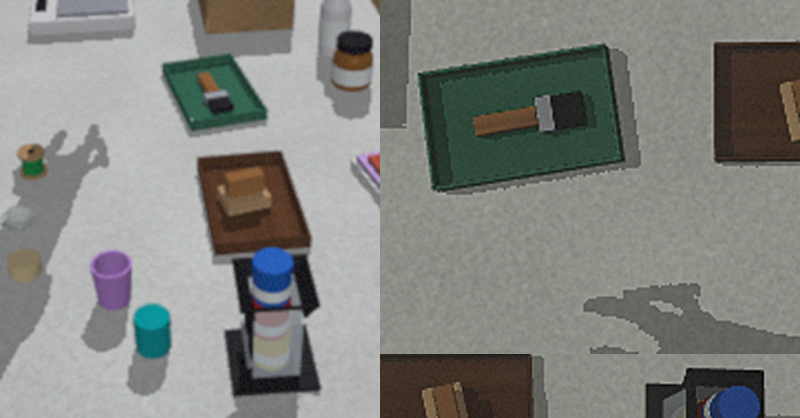

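The jars are stacked upright yellow, red, blue in the feeder. The block lies flat, handle up, in the wooden tray, the brush lies flat in the green tray, and the cup is untouched. The arm is clear, so I'm handing in.

```bash
python3 -c "
from bench import manip
print(manip.finish_job())"
```

```text
the job is handed in; nothing more can be done
None
```

I handed the job in at about 55 s with everything placed as asked; the final pictures show it all in place, but the hand-in gave no verdict, and the red jar jammed in the funnel on its first drop, so I had to lift it out and reload it.

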